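# Pack the bar tools into the case insert

## Task

Pack the citrus press and the muddler into the leaning bar-tool case: put each one into the cutout of its own shape and press it down until it is fully home on the floor of the cutout, then let go. Leave everything else on the counter standing where it is.

Things in the scene. Friction and masses are not known exactly. Their poses are not given: they have to be found in the camera images.
- press_mid (a point): Hand citrus press lying flat, aluminium, 169 mm long, 0.28 kg: straight handle 24 mm wide from x = -89 to +16 mm, round bowl 64 mm in diameter centred at x = +48 mm. 32 mm high throughout, upright sides. Origin on the handle's centre line near the centre of mass, half-way up (16 mm over the underside); x points to the wide (head) end, z up.
- muddler_mid (a point): Flat-sided dark wood muddler lying flat, 160 mm long, 0.16 kg: straight handle 26 mm wide from x = -88 to +20 mm, square-cut head 44 mm wide from x = +20 to +72 mm. 32 mm high throughout, upright sides. Origin on the handle's centre line near the centre of mass, half-way up (16 mm over the underside); x points to the wide (head) end, z up.
- insert: Rigid grey insert of an aluminium case, fixed, 204 by 279 mm, leaning 24 degrees towards the robot. Origin at the level of the cutout floors; x up the slope, y across it to the left, z out of the face at right angles. Face at z = 16 mm. Cutouts 16 mm deep, 2 mm clearance all round, rims flared 3 mm over the top 5 mm; head ends up the slope. Press on the line y = 85 mm, muddler on y = 3 mm.
- press_home (a point): Where press_mid lies when the press is fully home (16 mm above the cutout floor, level with the insert's face; the press then stands 16 mm proud). Axes as the insert's; the press's axes then agree with them.
- muddler_home (a point): Where muddler_mid lies when the muddler is fully home (16 mm above the cutout floor, level with the insert's face; the muddler then stands 16 mm proud). Axes as the insert's; the muddler's axes then agree with them.
- press_nubs (a point): Middle of the press cutout between two of its smooth spring nubs, 8.5 mm above the floor, on the handle part; two more nubs stand at the sides of the bowl part. The nubs grip the piece: it meets them 13 mm off the floor, takes roughly 5 to 15 N in all to push home, then stays.
- muddler_nubs (a point): The same point of the muddler cutout, with spring nubs at the handle (x = -55 mm) and at the sides of the head (x = +46 mm), which behave alike.
- corkscrew (a point): Middle of the wooden bar (90 mm across the slope, 14 mm proud of the face) of a T-shaped corkscrew that is already in the third place of the insert and fixed there.
- shaker_mid (a point): Bystander to be left alone: steel cocktail shaker with screw-top cap, standing, 212 mm tall, 84 mm across. Point on its axis, half-way up; z up.
- jigger_mid (a point): Bystander to be left alone: steel hourglass jigger, standing among the things to pack, 72 mm tall, 42 mm across. Point on its axis, half-way up; z up.
- baster_mid (a point): Bystander to be left alone: clear silicone baster bulb, standing, 90 mm tall, 58 mm across. Point on its axis, half-way up; z up.
- bitters_mid (a point): Bystander to be left alone: amber bottle, standing, 150 mm tall, 52 mm across. Point on its axis, half-way up; z up.
- jar_mid (a point): Bystander to be left alone: glass jar with steel cap, standing, 85 mm tall, 64 mm across. Point on its axis, half-way up; z up.
- lemon_bowl_mid (a point): Bystander to be left alone: white bowl of lemons, 60 mm tall to the rim, 170 mm across. Point on its axis, half-way up; z up.
Mind the look-alikes: they are no part of the job. Several things look just like the part that bears press_mid: the one meant starts farthest to the robot's right.

How it is judged:
By the outcome, as a careful person would: the job done as asked, in the order asked, and still so for the second after the job is handed in, with the robot touching nothing.
It also fails if it takes over 72 s, if anything falls off the work surface, if the arm or the gripper's body presses on something with over 40 N, if the wrist force passes 120 N, or if a joint passes its speed limit or range.

## Robot

A 6-joint arm with a two-finger parallel gripper is mounted at the origin on the work surface. World frame = base frame: x ahead of the robot, y to its left, z up, the work surface at z = 0. Lengths are in m, angles in degrees, forces in N, time in s.
With the tool pointing down it reaches from about 0.25 to 0.725 m from the base axis. Payload 9.7 kg.
Tool frame: the origin (TCP) lies on the centre line of the jaws, within the pads' length; the fingertips stand 19 mm ahead of it and the grasp point (between the pads) is the TCP (bot.tcp_to_tips is the z of the fingertips in the tool frame, in m); z points along the fingers, y is the line along which they close (so a half turn about z gives the same grasp; the last joint's range is limited). The gripper opens to 85 mm and grips with 20 to 120 N. Pads are 22 mm wide; open, the fingers measure 114 mm over their backs; the gripper's body (76 mm by 85 mm) begins 54 mm behind the grasp point. The pads swing forward as they close: fully open they stand 13 mm farther back than shut.
Start: joints at [-66.635, 4.979, 10.078, 95.1, 0, 90], TCP at [0.218, -0.505, 0.228] pointing down, gripper open.
Joint ranges: [-179.16, 179.16], [-48.56, 103.87], [-65.8, 70.77], [-126.05, 130.52], [-82.76, 87.17], [-180, 180]. Speed limits (degrees/s): [127.2, 127.2, 147.25, 180, 180, 180].

## Interface

Orientations are given as [roll, pitch, yaw] about the fixed x, y, z axes, in that order (R = Rz(yaw) Ry(pitch) Rx(roll)).
In Python, from workcell import bot gives the robot as it stands. The module is installed in compiled form; this text tells all that it offers.
- The arm moves only by the tool play_rows, never from a script. Its argument "increments" is a list of rows, each an object with "slide": the shift along the tool's x, y, z in mm, a list of three; "angular": the turn, a rotation vector about the tool's x, y, z in degrees, a list of three; "claw": the opening, from -1 (shut) to 1 (fully open). In form: [{"slide": [x, y, z], "angular": [rx, ry, rz], "claw": claw}, ...]. A call has 1 to 8 rows; each row shifts and turns the commanded pose from where the row before left it, along the tool's axes as they then stand; what a row does not reach is not made up. A row lasts 1/10 s, in which the tool goes at most 50 mm and 8.59 degrees, less where a joint would pass 70% of its speed; a pose out of reach is approached as far as the arm can. A call is refused whole if a number of a shift passes 50 or a number of a turn 8.59, either way. A call with a gripper value outside its range is refused whole. The fingers move at their own pace and stop on an object; "squeeze" is the grip in N (left out, the last holds). Time passes only in rows, so rows that do not move let the fingers close. It gives the time, the measured TCP pose, the force, the opening and the grip force at its end, in the units of the state.
- bot.get_obs(): the state, without advancing time (a new reading comes with each control period).
- bot.camera(name): name is "scene" or "top" or "wrist"; returns the picture (384x512x3 uint8, red, green, blue); there is no depth.
- bot.camera_info(name): a dict with "fovy" (degrees; the focal length in pixels is half the picture's height over the tangent of half this angle, whatever the lens; pixels are square), "cx", "cy" (the principal point, pixels), "R" (3x3) and "t" (3): a world point X has camera coordinates R X + t. Camera axes: x right, y down, z forward; pixel columns grow to the right and rows downward; lengths in m; the calibration is good to about 2 mm. A picture is of the moment at which its call begins: read the wrist's pose just before it. camera_info takes no time and is no camera call; for the wrist camera it gives the pose at the moment of the call.
- bot.job_done(): hands the job in; it is judged then, once.
The state is a dict: "time": time; "q": joint angles; "qd": joint speeds; "joint_efforts": joint torques, N m; "ee_pos": TCP position; "tcp_rot": TCP orientation; "wrist_force": force on the tool from outside, world axes, zero at the start; "torque": the same for the moment, N m; "opening": finger opening in m; "grasp_force": force on a finger pad.
Only numpy, scipy, OpenCV 4.12 (cv2) and the standard library are available. Lean on these libraries where they do the work, as an engineer would, in place of code of your own. Each camera call takes 0.05 s, during which the arm holds its last target. There are 200 camera calls.

## Working session

There is one attempt and no reset: what is moved stays moved. The work goes in short steps, Python scripts to look and compute and a tool call to move; the robot and the scene stay as the last step left them, time stands still between calls to the robot, and variables do not carry over. Pictures are saved under pics/ and viewed, at most 10 in all, crops included, and the job is handed in when it is done.

Besides the shell and the picture viewer there is one more tool, called after "Emit:" as name(argument=value, ...) on one line, values as JSON. play_rows: Moves the arm, as the interface text tells. Its arguments: {"type":"object","properties":{"increments":{"type":"array"},"squeeze":{"type":"number"}},"required":["increments"]}

```bash
mkdir -p pics; ls; python3 - <<'E'
from workcell import bot
import cv2,numpy as np
for n in("scene","top"):
    im=bot.camera(n); cv2.imwrite(f"pics/{n}0.png",cv2.resize(im[:,:,::-1],(800,600),interpolation=cv2.INTER_CUBIC)); np.save(f"pics/{n}0.npy",im)
    i=bot.camera_info(n);print(n,i, -np.array(i["R"]).T@np.array(i["t"]))
o=bot.get_obs();print(o["ee_pos"],o["tcp_rot"],o["opening"],bot.tcp_to_tips)
E
```

```text
pics
scene {'fovy': 46.820588267629844, 'cx': 261.0704724280133, 'cy': 192.57455562742345, 'R': array([[ 0.71185272,  0.70215152,  0.01577818],
       [ 0.40658692, -0.39367829, -0.82444192],
       [-0.57267162,  0.59329642, -0.56572659]]), 't': array([-0.39449287, -0.16858483,  1.74521876])} [ 1.34880246 -0.82480647  0.85455263]
top {'fovy': 42.54700636737675, 'cx': 258.8585376945402, 'cy': 200.25254215220355, 'R': array([[ 0.01627417, -0.99986459, -0.00243833],
       [-0.99345518, -0.015894  , -0.1131114 ],
       [ 0.11305733,  0.00426317, -0.99357932]]), 't': array([-0.02661975,  0.55984039,  1.51201764])} [ 0.38566487 -0.02416403  1.56556888]
[ 0.2180607  -0.5046926   0.22745696] [-1.79932004e+02 -1.76443433e-04  2.33682056e+01] 0.08543750186731133 0.019
```

View pics/top0.png

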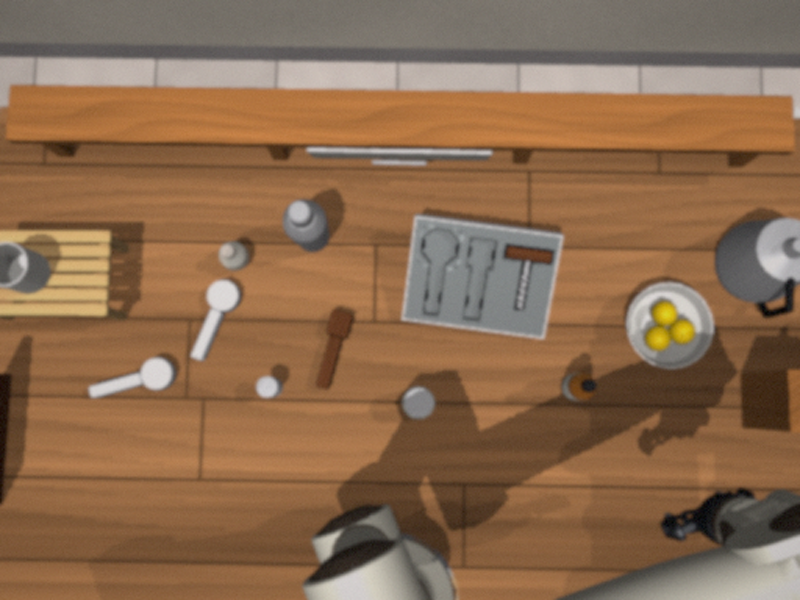

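View pics/scene0.png

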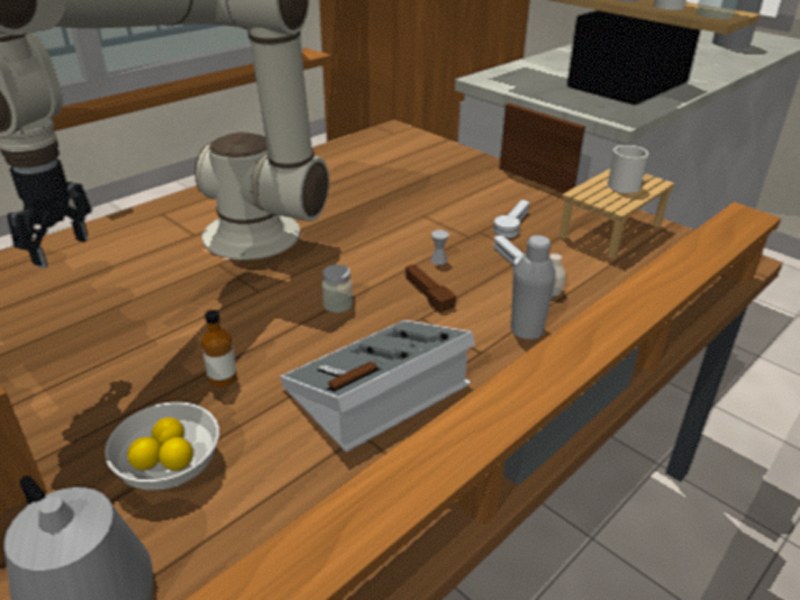

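The top view shows the right-hand press at about (215,320), with its head at (222,295). The muddler is at (332,350), head (340,322), and the insert's corners are (417,215), (562,234), (545,338) and (403,319). The scene view shows the same layout, with the low edge of the insert towards the robot.

```bash
cat > h.py <<'E'
from workcell import bot
import numpy as np, cv2
from scipy.spatial.transform import Rotation as Ro
from scipy.optimize import least_squares
def cam(i):
    f=192/np.tan(np.radians(i["fovy"]/2)); return f,i["cx"],i["cy"],np.array(i["R"]),np.array(i["t"])
def proj(i,X):
    f,cx,cy,R,t=cam(i); c=np.atleast_2d(X)@R.T+t; return np.c_[f*c[:,0]/c[:,2]+cx,f*c[:,1]/c[:,2]+cy]
def ray(i,uv):
    f,cx,cy,R,t=cam(i); uv=np.atleast_2d(uv).astype(float); d=np.c_[(uv[:,0]-cx)/f,(uv[:,1]-cy)/f,np.ones(len(uv))]@R; return -R.T@t,d
def atz(i,uv,z):
    c,d=ray(i,uv); return c+d*((z-c[2])/d[:,2])[:,None]
def pose(o=None):
    o=o or bot.get_obs(); return np.array(o["ee_pos"]),Ro.from_euler("xyz",o["tcp_rot"],degrees=True)
def go(p,R,frm=None,vmax=45):
    """constant row repeated n times from the present pose to (p,R)"""
    p0,R0=frm or pose(); w=(R0.inv()*R).as_rotvec(degrees=True); d=np.array(p)-p0
    n=int(max(1,np.ceil(np.linalg.norm(w)/8),np.ceil(np.linalg.norm(d)*1000/vmax)))
    M=sum((R0*Ro.from_rotvec(w/n*k,degrees=True)).as_matrix() for k in range(n))
    s=np.linalg.solve(M,d)*1000
    print("n",n,"slide",s.round(1).tolist(),"ang",(w/n).round(2).tolist())
def snap(name,fn,view=True):
    i=bot.camera_info(name); im=bot.camera(name); np.save(f"pics/{fn}.npy",im); np.save(f"pics/{fn}_i.npy",i,allow_pickle=True)
    cv2.imwrite(f"pics/{fn}.png",cv2.resize(im[:,:,::-1],(800,600),interpolation=cv2.INTER_CUBIC)); return i
def down(yaw): # tool down with tool y (closing) across a piece whose x axis has this yaw
    return Ro.from_euler("xyz",[180,0,yaw],degrees=True)
E
python3 - <<'E'
from h import *
T=bot.camera_info("top");S=bot.camera_info("scene");k=1.5625
for nm,a,b in(("press",(222,295),(200,357)),("mud",(340,310),(323,386))):
    P=atz(T,np.array([a,b])/k,.032); v=P[0]-P[1]; print(nm,P.round(4).tolist(),np.degrees(np.arctan2(v[1],v[0])))
tp=np.array([(417,215),(562,234),(545,338),(403,319)])/k
sp=np.array([(474,334),(346,413),(284,378),(408,322)])/k
C=np.array([(102,139.5,16),(102,-139.5,16),(-102,-139.5,16),(-102,139.5,16)])/1000
def W(x):return Ro.from_euler("xyz",[0,-24,x[3]],degrees=True).apply(C)+x[:3]
r=least_squares(lambda x:np.r_[(proj(T,W(x))-tp).ravel(),(proj(S,W(x))-sp).ravel()],[.45,-.1,.05,-8])
print(r.x.round(4),r.fun.round(1))
w=bot.camera_info("wrist");p,R=pose();cw=-w["R"].T@w["t"];print("cam in tool",R.inv().apply(cw-p),R.inv().apply(w["R"][2]),w["fovy"])
for n,uv,z in(("jig",(267,385),.072),("bast",(233,248),.09),("shaker",(300,211),.212),("jar",(418,403),.085)):print(n,atz(T,np.array(uv)/k,z).round(3))
E
```

```text
press [[0.5905, 0.3497, 0.032], [0.4653, 0.3881, 0.032]] -17.075247043589883
mud [[0.5639, 0.1117, 0.032], [0.4118, 0.1415, 0.032]] -11.077966148218305
[ 0.642  -0.1653  0.0445 -6.1237] [-1.1  0.3 -2.3 -0.8 -2.5 -4.   0.4 -2.6 -2.7  1.9 -3.  -6.2  0.3  2.4
 -2.7  2.2]
cam in tool [ 7.78830561e-02 -1.06425634e-04 -1.44387690e-01] [-3.07508221e-01  8.98935838e-04  9.51544999e-01] 64.05602056021644
jig [[0.411 0.245 0.072]]
bast [[0.675 0.318 0.09 ]]
shaker [[0.721 0.172 0.212]]
jar [[ 0.381 -0.046  0.085]]
```

```bash
python3 - <<'E'
from h import *
RI=Ro.from_euler("xyz",[0,-24,-6],degrees=True)*Ro.from_euler("x",180,degrees=True)
print(RI.as_matrix().round(2)); go([.615,-.15,.27],RI)
E
```

```text
[[ 0.91 -0.1   0.4 ]
 [-0.1  -0.99 -0.04]
 [ 0.41  0.   -0.91]]
n 12 slide [38.4, -23.5, 3.4] ang [-0.52, 1.96, 2.41]
```

Emit:
play_rows(increments=[{"slide":[38.4,-23.5,3.4],"angular":[-0.52,1.96,2.41],"claw":1},{"slide":[38.4,-23.5,3.4],"angular":[-0.52,1.96,2.41],"claw":1},{"slide":[38.4,-23.5,3.4],"angular":[-0.52,1.96,2.41],"claw":1},{"slide":[38.4,-23.5,3.4],"angular":[-0.52,1.96,2.41],"claw":1},{"slide":[38.4,-23.5,3.4],"angular":[-0.52,1.96,2.41],"claw":1},{"slide":[38.4,-23.5,3.4],"angular":[-0.52,1.96,2.41],"claw":1},{"slide":[38.4,-23.5,3.4],"angular":[-0.52,1.96,2.41],"claw":1},{"slide":[38.4,-23.5,3.4],"angular":[-0.52,1.96,2.41],"claw":1}])

```text
time: 0.9
ee_pos: [0.4667, -0.2438, 0.2348]
tcp_rot: [178.6, -16.1, 4.1]
wrist_force: [0.7, -1.3, -0.5]
opening: 0.0855
grasp_force: 0.0
```

Emit:
play_rows(increments=[{"slide":[38.4,-23.5,3.4],"angular":[-0.52,1.96,2.41],"claw":1},{"slide":[38.4,-23.5,3.4],"angular":[-0.52,1.96,2.41],"claw":1},{"slide":[38.4,-23.5,3.4],"angular":[-0.52,1.96,2.41],"claw":1},{"slide":[38.4,-23.5,3.4],"angular":[-0.52,1.96,2.41],"claw":1},{"slide":[0,0,0],"angular":[0,0,0],"claw":1},{"slide":[0,0,0],"angular":[0,0,0],"claw":1},{"slide":[0,0,0],"angular":[0,0,0],"claw":1},{"slide":[0,0,0],"angular":[0,0,0],"claw":1}])

```text
time: 1.7
ee_pos: [0.6142, -0.1514, 0.2703]
tcp_rot: [179.9, -24.0, -6.0]
wrist_force: [-0.4, 0.4, 0.3]
opening: 0.0851
grasp_force: 0.0
```

```bash
python3 - <<'E'
from h import *
snap("wrist","w1"); p,R=pose(); print(p,R.as_euler("xyz",degrees=True))
E
```

```text
[ 0.61432296 -0.15141466  0.27050059] [179.91608596 -24.05209057  -6.03839339]
```

View pics/w1.png

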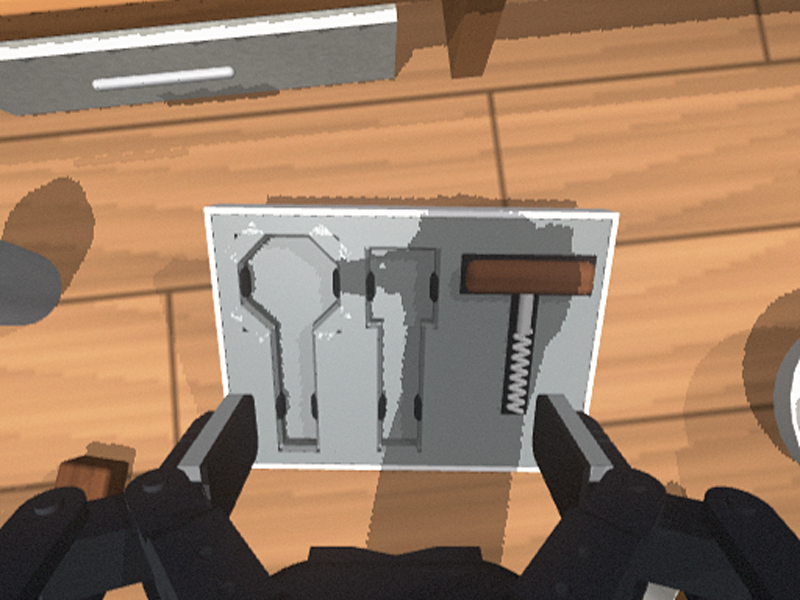

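Close view of the insert: the muddler nubs are at (382,408), (418,407), (370,287) and (434,288). The press nubs are at (281,407), (315,407), (244,282) and (337,282), and the bar's ends are at about (463,275) and (596,276). I'll fit the insert pose to these.

```bash
cat > fit.py <<'E'
from h import *
i=np.load("pics/w1_i.npy",allow_pickle=True).item();k=1.5625
# x: X,Y,Z,yaw, xm, xp, xpn(handle nub), tilt, e(rim)
def model(x):
    xm,xp,xn=x[4:7];e=x[7]
    return np.array([(xm-55,3,8.5),(xm+46,3,8.5),(xm+77,3,16),(xm-93,3,16),(xp+xn,85,8.5),(xp+48,85,8.5),(xp+85,85,16),(xp-94,85,16),
     (102+e,139.5+e,16),(102+e,-139.5-e,16),(-102-e,-139.5-e,16),(-102-e,139.5+e,16)])/1000
px=np.array([(400,407.5),(402,287.5),(403,248),(400,452),(298,407),(290.5,282),(291,235),(299,452),(206,208),(618,213),(580,470),(243,466)])/k
def W(x,M):return Ro.from_euler("xyz",[0,-24,x[3]],degrees=True).apply(M)+x[:3]
# lateral widths at known z
wm=np.array([(46,29,16),(46,-29+5,16)])
def f(x): return np.r_[(proj(i,W(x,model(x)))-px).ravel(),.5*(x[4:6]),.2*(x[6]+55),.3*x[7]]
r=least_squares(f,[.642,-.165,.0445,-6,0,0,-55,2])
if __name__=="__main__":
    print(r.x.round(4));print(r.fun[:24].reshape(-1,2).round(1).tolist());
    s=np.linalg.inv(r.jac.T@r.jac);print(np.sqrt(np.diag(s)).round(4))
    x=r.x;im=cv2.imread("pics/w1.png")
    c=Ro.from_euler("xyz",[0,-24,x[3]],degrees=True)
    a=np.linspace(0,2*np.pi,60)
    def draw(P,col):
        q=(proj(i,W(x,P/1000))*k).round().astype(int);cv2.polylines(im,[q],True,col,1)
    for z,g,col in((0,2,(0,0,255)),(16,5,(0,255,0))):
        xm,xp=x[4:6]
        draw(np.array([(xm-88-g,3-13-g,z),(xm+20-g,3-13-g,z),(xm+20-g,3-22-g,z),(xm+72+g,3-22-g,z),(xm+72+g,3+22+g,z),(xm+20-g,25+g,z),(xm+20-g,16+g,z),(xm-88-g,16+g,z)],float),col)
        draw(np.c_[xp+48+(32+g)*np.cos(a),85+(32+g)*np.sin(a),0*a+z],col)
        draw(np.array([(xp-89-g,85-12-g,z),(xp+16,73-g,z),(xp+16,97+g,z),(xp-89-g,97+g,z)],float),col)
    draw(np.array([(102,139.5,16),(102,-139.5,16),(-102,-139.5,16),(-102,139.5,16)]),(255,0,0))
    cv2.imwrite("pics/f1.png",cv2.resize(im[190:490,190:640],(800,533)))
E
python3 fit.py
```

```text
[ 6.36000e-01 -1.64800e-01  5.55000e-02 -6.61570e+00  1.27640e+00
  1.88360e+00 -5.55636e+01  1.84600e+00]
[[1.6, 0.2], [1.6, -0.3], [1.6, -0.3], [1.3, 1.2], [1.7, -0.1], [2.0, 0.3], [-1.6, -0.5], [1.5, 0.8], [-0.4, 0.6], [-1.7, -0.0], [-1.7, -1.2], [-6.1, -0.7]]
[5.0000e-04 4.0000e-04 1.9000e-03 1.7240e-01 8.1380e-01 8.8930e-01
 1.5416e+00 7.5900e-01]
```

View pics/f1.png

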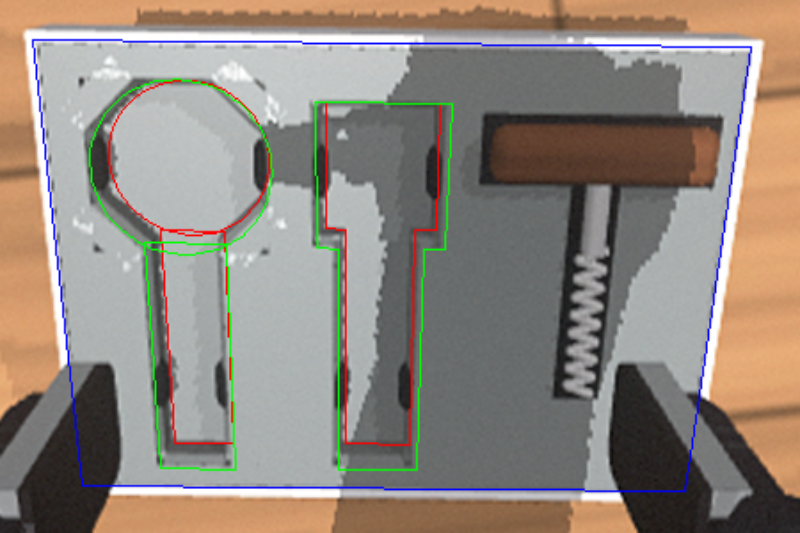

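```bash
sed -i 's/(206,208),(618,213),(580,470),(243,466)/(204,207),(619,211),(581,470),(231,467)/; s/f1.png/f2.png/' fit.py; python3 fit.py
```

```text
[ 6.36100e-01 -1.64000e-01  5.52000e-02 -6.79150e+00  1.27910e+00
  1.62940e+00 -5.57168e+01  3.68170e+00]
[[0.9, 0.1], [1.1, -0.3], [1.1, -0.2], [0.5, 1.1], [1.1, -0.1], [1.6, 0.4], [-1.9, -0.4], [0.8, 0.7], [-1.3, -0.8], [-1.0, 0.0], [-2.1, 0.3], [-0.4, -0.6]]
[5.0000e-04 4.0000e-04 1.9000e-03 1.7070e-01 8.1450e-01 8.8950e-01
 1.5439e+00 7.6730e-01]
```

View pics/f2.png

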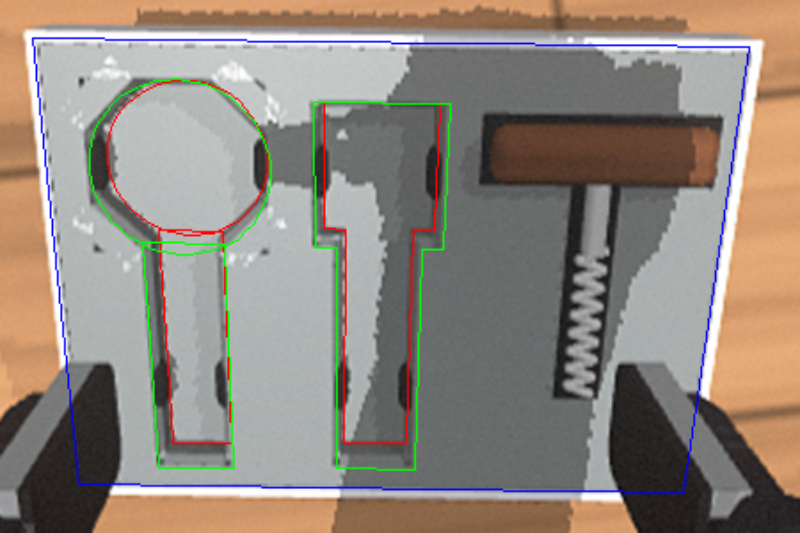

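The overlay fits within about 1 mm in x, and the cutouts sit about 1.2 mm further left (+y), so I'll use Y = -0.1628. Next I go over the press.

```bash
python3 - <<'E'
from h import *
go([.545,.364,.23],down(-17)); o=bot.get_obs(); print(o["q"])
E
```

```text
n 12 slide [-14.5, -41.1, 0.4] ang [-0.18, -2.0, 0.9]
[-15.56985454  -7.38672145  -1.49950549  72.11744019   3.78681302
 171.28365615]
```

```bash
cat >> h.py <<'E'
def path(p,R,m,vmax=45,frm=None):
    p0,R0=frm or pose(); w=(R0.inv()*R).as_rotvec(); P=[(p0+(np.array(p)-p0)*k/m,R0*Ro.from_rotvec(w*k/m)) for k in range(m+1)]
    for a,b in zip(P,P[1:]): go(b[0],b[1],a,vmax)
E
python3 - <<'E'
from h import *
p,R=pose(); A=down(-6); go([.58,-.05,.26],down(22))
path([.545,.364,.24],down(163),3,frm=(np.array([.58,-.05,.26]),down(22)))
E
```

```text
n 5 slide [-5.4, -21.1, 0.4] ang [1.19, -4.71, -5.53]
n 6 slide [14.2, -19.0, 1.1] ang [-0.0, 0.0, -7.83]
n 6 slide [23.6, -2.6, 1.1] ang [-0.0, 0.0, -7.83]
n 6 slide [18.0, 15.5, 1.1] ang [0.0, 0.0, -7.83]
```

Emit:
play_rows(increments=[{"slide":[-5.4,-21.1,0.4],"angular":[1.19,-4.71,-5.53],"claw":1},{"slide":[-5.4,-21.1,0.4],"angular":[1.19,-4.71,-5.53],"claw":1},{"slide":[-5.4,-21.1,0.4],"angular":[1.19,-4.71,-5.53],"claw":1},{"slide":[-5.4,-21.1,0.4],"angular":[1.19,-4.71,-5.53],"claw":1},{"slide":[-5.4,-21.1,0.4],"angular":[1.19,-4.71,-5.53],"claw":1},{"slide":[14.2,-19,1.1],"angular":[0,0,-7.83],"claw":1},{"slide":[14.2,-19,1.1],"angular":[0,0,-7.83],"claw":1},{"slide":[14.2,-19,1.1],"angular":[0,0,-7.83],"claw":1}])

```text
time: 2.55
ee_pos: [0.589, 0.0212, 0.2564]
tcp_rot: [180.0, 0.0, 45.8]
wrist_force: [0.6, -0.3, -0.6]
opening: 0.0854
grasp_force: 0.0
```

Emit:
play_rows(increments=[{"slide":[14.2,-19,1.1],"angular":[0,0,-7.83],"claw":1},{"slide":[14.2,-19,1.1],"angular":[0,0,-7.83],"claw":1},{"slide":[14.2,-19,1.1],"angular":[0,0,-7.83],"claw":1},{"slide":[23.6,-2.6,1.1],"angular":[0,0,-7.83],"claw":1},{"slide":[23.6,-2.6,1.1],"angular":[0,0,-7.83],"claw":1},{"slide":[23.6,-2.6,1.1],"angular":[0,0,-7.83],"claw":1},{"slide":[23.6,-2.6,1.1],"angular":[0,0,-7.83],"claw":1},{"slide":[23.6,-2.6,1.1],"angular":[0,0,-7.83],"claw":1}])

```text
time: 3.35
ee_pos: [0.5667, 0.2055, 0.2477]
tcp_rot: [180.0, 0.0, 108.5]
wrist_force: [-0.1, -0.2, -0.6]
opening: 0.0855
grasp_force: 0.0
```

Emit:
play_rows(increments=[{"slide":[23.6,-2.6,1.1],"angular":[0,0,-7.83],"claw":1},{"slide":[18,15.5,1.1],"angular":[0,0,-7.83],"claw":1},{"slide":[18,15.5,1.1],"angular":[0,0,-7.83],"claw":1},{"slide":[18,15.5,1.1],"angular":[0,0,-7.83],"claw":1},{"slide":[18,15.5,1.1],"angular":[0,0,-7.83],"claw":1},{"slide":[18,15.5,1.1],"angular":[0,0,-7.83],"claw":1},{"slide":[18,15.5,1.1],"angular":[0,0,-7.83],"claw":1},{"slide":[0,0,0],"angular":[0,0,0],"claw":1}])

```text
time: 4.15
ee_pos: [0.5441, 0.3666, 0.2397]
tcp_rot: [-180.0, -0.0, 163.3]
wrist_force: [0.7, 0.2, 0.2]
opening: 0.0853
grasp_force: 0.0
```

```bash
python3 - <<'E'
from h import *
bot.camera("wrist");bot.camera("wrist");bot.camera("wrist");snap("wrist","w2"); p,R=pose(); print(p,R.as_euler("xyz",degrees=True),bot.get_obs()["q"])
E
```

```text
[0.54543022 0.36405311 0.24043768] [-1.79992457e+02  3.60391257e-02  1.62840186e+02] [ 3.37359252e+01  2.08784865e+01  3.02867883e+01  9.93914244e+01
 -3.27242737e-02  5.08957364e+01]
```

View pics/w2.png

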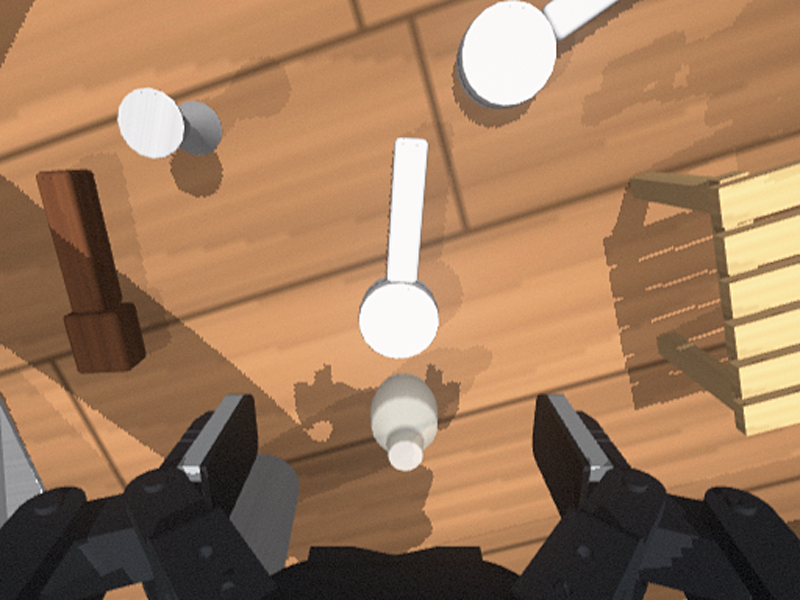

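Flat view of the press: bowl centred at (399,318), handle end at (412,139), with the baster bulb beyond the bowl at (404,420). I'll segment its top face.

```bash
cat > seg.py <<'E'
from h import *
def press(fn,zt=.032):
    im=np.load(f"pics/{fn}.npy");i=np.load(f"pics/{fn}_i.npy",allow_pickle=True).item()
    m=(im.min(2)>215).astype(np.uint8); n,l,s,c=cv2.connectedComponentsWithStats(m)
    for j in range(1,n):
        if s[j,4]>800: print(j,s[j].tolist(),c[j].round(1).tolist())
    return i,l
def fitpress(i,m):
    v,u=np.nonzero(m); P=atz(i,np.c_[u,v],.032)[:,:2]
    # match shape: maximise overlap via sampled signed distance
    def inside(x):
        c,s=np.cos(x[2]),np.sin(x[2]);d=P-x[:2];a=d@[c,s];b=d@[-s,c]
        q=np.hypot(a-.048,b)-.032; hx=np.maximum(np.abs(a+.0365)-.0525,np.abs(b)-.012)
        return np.minimum(q,hx)
    def cost(x): return np.sum(np.maximum(inside(x),0))
    return P,cost
E
python3 - <<'E'
from seg import *
i,l=press("w2"); m=l==l[int(318/1.5625),int(399/1.5625)]
# contour-based fit
ct=max(cv2.findContours(m.astype(np.uint8),cv2.RETR_EXTERNAL,cv2.CHAIN_APPROX_NONE)[0],key=len)[:,0]
P=atz(i,ct,.032)[:,:2]
def res(x):
    c,s=np.cos(x[2]),np.sin(x[2]);d=P-x[:2];a=d@[c,s];b=d@[-s,c]
    q=np.hypot(a-.048,b)-.032; hx=np.maximum(np.abs(a+.0365)-.0525,np.abs(b)-.012); return np.minimum(q,hx)*1000+x[3]
r=least_squares(res,[.545,.364,np.radians(-17),0],loss="soft_l1",x_scale=[.01,.01,.1,1]);x=r.x
print("press mid",x[:2],np.degrees(x[2]),x[3],np.abs(r.fun).mean())
k=1.5625
print("mud",[atz(i,np.array(p)/k,.032).round(3).tolist() for p in((65,171),(102,307))])
# grasp at piece x=-0.012
g=x[:2]+(-.015)*np.array([np.cos(x[2]),np.sin(x[2])]);print(g)
print("hover");go([*g,.09],down(180+np.degrees(x[2])))
E
```

```text
1 [296, 0, 97, 67, 3699] [331.8, 29.3]
2 [76, 57, 42, 44, 1427] [96.1, 78.2]
3 [248, 88, 26, 93, 1780] [259.9, 133.4]
4 [230, 181, 51, 48, 1900] [254.8, 204.8]
press mid [0.54406893 0.35481832] -3.3319861522365497 1.597772016591829 0.29693723615876616
mud [[[0.414, 0.159, 0.032]], [[0.513, 0.136, 0.032]]]
[0.52909429 0.35569014]
hover
n 4 slide [3.6, -2.9, 37.6] ang [-0.0, 0.01, -3.46]
```

```bash
cat > pf.py <<'E'
from seg import *
def run(fn,pts):
    i,l=press(fn); m=np.isin(l,[l[int(b/1.5625),int(a/1.5625)] for a,b in pts]).astype(np.uint8)
    m=cv2.morphologyEx(m,cv2.MORPH_CLOSE,np.ones((5,5)))
    ct=max(cv2.findContours(m,cv2.RETR_EXTERNAL,cv2.CHAIN_APPROX_NONE)[0],key=len)[:,0]
    P=atz(i,ct,.032)[:,:2]
    def res(x):
        c,s=np.cos(x[2]),np.sin(x[2]);d=P-x[:2];a=d@[c,s];b=d@[-s,c]
        q=np.hypot(a-.048,b)-.032; hx=np.maximum(np.abs(a+.0365)-.0525,np.abs(b)-.012); return np.minimum(q,hx)*1000+x[3]
    r=least_squares(res,[.545,.364,np.radians(-17),0],loss="soft_l1",x_scale=[.01,.01,.1,1]);x=r.x
    print("press mid",x[:2],np.degrees(x[2]),x[3],np.abs(r.fun).mean()); return x
E
python3 - <<'E'
from pf import *
x=run("w2",[(399,318),(410,210)])
g=x[:2]-.015*np.array([np.cos(x[2]),np.sin(x[2])]);print(g);R=down(180+np.degrees(x[2]))
go([*g,.12],R);go([*g,.038],R,([*g,.12],R),vmax=30)
E
```

```text
1 [296, 0, 97, 67, 3699] [331.8, 29.3]
2 [76, 57, 42, 44, 1427] [96.1, 78.2]
3 [248, 88, 26, 93, 1780] [259.9, 133.4]
4 [230, 181, 51, 48, 1900] [254.8, 204.8]
press mid [0.54724623 0.3690507 ] -20.85817827431024 1.5494593444621767 0.3236092216292106
[0.53322926 0.37439154]
n 3 slide [5.0, 2.0, 40.1] ang [-0.0, 0.01, 1.23]
n 3 slide [0.0, -0.0, 27.3] ang [0.0, 0.0, 0.0]
```

Emit:
play_rows(increments=[{"slide":[3.3,2,40],"angular":[0,0,1.23],"claw":1},{"slide":[3.3,2,40],"angular":[0,0,1.23],"claw":1},{"slide":[3.3,2,40],"angular":[0,0,1.23],"claw":1},{"slide":[0,0,0],"angular":[0,0,0],"claw":0.3},{"slide":[0,0,28],"angular":[0,0,0],"claw":0.3},{"slide":[0,0,28],"angular":[0,0,0],"claw":0.3},{"slide":[0,0,28],"angular":[0,0,0],"claw":0.3},{"slide":[0,0,0],"angular":[0,0,0],"claw":0.3}])

```text
time: 5.15
ee_pos: [0.537, 0.3724, 0.0347]
tcp_rot: [-179.8, -0.1, 159.3]
wrist_force: [-1.4, -0.6, -1.1]
opening: 0.0556
grasp_force: 0.0
```

Emit:
play_rows(increments=[{"slide":[0,0,0],"angular":[0,0,0],"claw":0.3},{"slide":[0,0,0],"angular":[0,0,0],"claw":0.3}])

```text
time: 5.35
ee_pos: [0.5389, 0.3744, 0.0393]
tcp_rot: [179.8, 0.1, 159.3]
wrist_force: [0.8, 0.4, -0.0]
opening: 0.0556
grasp_force: 0.0
```

```bash
python3 - <<'E'
from h import *
snap("wrist","w3"); p,R=pose(); print(p,R.as_euler("xyz",degrees=True))
E
```

```text
[0.53877616 0.37440564 0.03911776] [1.79838602e+02 1.39733384e-01 1.59302276e+02]
```

View pics/w3.png

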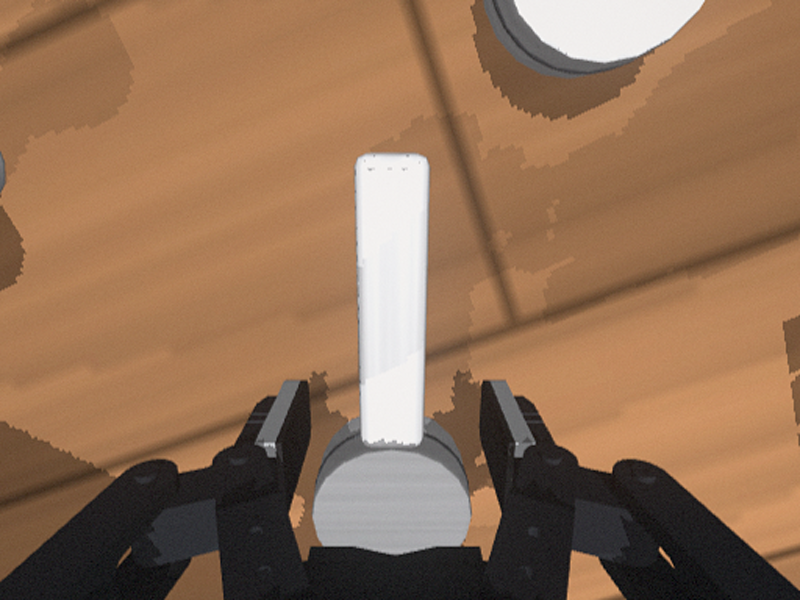

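```bash
python3 - <<'E'
from h import *
i=np.load("pics/w3_i.npy",allow_pickle=True).item();p,R=pose();k=1.5625
for uv in((392,155),(392,445)):
    q=atz(i,np.array(uv)/k,.032)[0]; print(R.inv().apply(q-p)*1000)
for t in((0,0,7),(11,0,7),(-11,0,7)): print(proj(i,p+R.apply(np.array(t)/1000))*k)
print(bot.get_obs()["ee_pos"])
E
```

```text
[77.91141019 -1.41516086  6.92380949]
[-23.9131673   -1.60644213   7.1716027 ]
[[396.43393098 386.82631344]]
[[396.4655481 358.1868225]]
[[396.40356212 414.33511273]]
[0.53877616 0.37440564 0.03911776]
```

The handle is centred between the pads to within 1.5 mm, and the grasp is at piece x = -11. I'll close and lift.

Emit:
play_rows(increments=[{"slide":[0,-1.5,2],"angular":[0,0,0],"claw":0.3},{"slide":[0,0,0],"angular":[0,0,0],"claw":-1},{"slide":[0,0,0],"angular":[0,0,0],"claw":-1},{"slide":[0,0,0],"angular":[0,0,0],"claw":-1},{"slide":[0,0,0],"angular":[0,0,0],"claw":-1},{"slide":[0,0,0],"angular":[0,0,0],"claw":-1},{"slide":[0,0,0],"angular":[0,0,0],"claw":-1}], squeeze=80)

```text
time: 6.1
ee_pos: [0.537, 0.3724, 0.0342]
tcp_rot: [-180.0, 0.0, 159.3]
wrist_force: [-0.6, 0.1, -0.1]
opening: -0.0
grasp_force: 0.0
```

```bash
cat > ins.py <<'E'
from h import *
O=np.array([.636,-.1628,.0552]);YAW=-6.7
RI=Ro.from_euler("xyz",[0,-24,YAW],degrees=True)
RT=RI*Ro.from_euler("xyz",[180,0,180],degrees=True)  # tool: z into face, x down the slope
def home(xc,y): return O+RI.apply(np.array([xc,y,16])/1000)
def tcp(xc,y,gx,gz,lift): return home(xc,y)+RI.apply(np.array([gx,0,gz+lift])/1000)
E
python3 - <<'E'
from ins import *
o=bot.get_obs();p,R=pose();print(p,R.as_euler("xyz",degrees=True),o["opening"],o["grasp_force"],o["wrist_force"])
gz=(p[2]-.016)*1000;print("gz",gz)
a=p+[-.03,0,.16]
go(a,R);
b=np.array([.56,.15,.21]);t=tcp(1.6,85,-11,gz,60);print(t)
path(t,RT,2,frm=(a,R))
E
```

```text
[0.53696171 0.37244068 0.03419789] [-1.79990887e+02  2.14348034e-02  1.59322266e+02] -4.630665165277563e-05 0.0 [-0.61825236  0.14673527 -0.10853938]
gz 18.197892220089372
n 4 slide [7.0, -2.7, -40.0] ang [0.0, 0.0, 0.0]
[ 0.59933625 -0.07290851  0.13743073]
n 6 slide [-18.2, -33.0, 6.1] ang [-0.24, -1.99, -1.15]
n 6 slide [-12.6, -35.1, 8.5] ang [-0.24, -1.99, -1.15]
```

```bash
python3 - <<'E'
from h import *
snap("wrist","w4"); snap("scene","s4")
a=cv2.imread("pics/w4.png");b=np.load("pics/s4.npy")[100:260,230:440,::-1]
b=cv2.resize(b,(400,305),interpolation=cv2.INTER_CUBIC);a=cv2.resize(a,(400,300))
cv2.imwrite("pics/c4.png",np.hstack([np.vstack([a,np.zeros((5,400,3),np.uint8)]),b]))
E
```

```text
(no output)
```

View pics/c4.png

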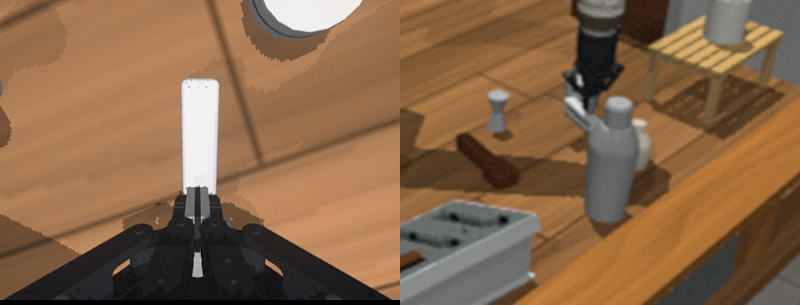

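The fingers closed shut above the handle and the press did not move, so the tips sit higher than I assumed. I'll measure where the tips really are from this picture's geometry.

```bash
python3 - <<'E'
from h import *
i=np.load("pics/w4_i.npy",allow_pickle=True).item();p,R=pose();k=1.5625
im=np.load("pics/w4.npy");print("col252 rows105-150",[tuple(im[r,250].tolist()) for r in range(112,132,2)])
c,d=ray(i,np.array([(394,374)])/k); c=R.inv().apply(c-p);d=R.inv().apply(d)[0]
for x in(.011,.008,0,-.011): print(x,(c+d*(x-c[0])/d[0])[[1,2]])
print(bot.get_obs()["ee_pos"],c)
# is the camera height consistent? handle length/width apparent
print(bot.tcp_to_tips)
E
```

```text
col252 rows105-150 [(244, 241, 240), (243, 239, 238), (244, 241, 239), (244, 242, 240), (243, 241, 240), (242, 241, 239), (242, 240, 239), (242, 239, 239), (243, 240, 239), (242, 239, 238)]
0.011 [-0.00083182 -0.00468011]
0.008 [-0.00084044  0.00141111]
0 [-0.00086343  0.01765435]
-0.011 [-0.00089505  0.0399888 ]
[0.53694189 0.37244544 0.03418956] [ 0.07980464 -0.00063406 -0.1443814 ]
0.019
```

Emit:
play_rows(increments=[{"slide":[0,0,1],"angular":[0,0,0],"claw":-1},{"slide":[0,0,1],"angular":[0,0,0],"claw":-1},{"slide":[0,0,0],"angular":[0,0,0],"claw":-1},{"slide":[0,0,0],"angular":[0,0,0],"claw":-1}])

```text
time: 6.6
ee_pos: [0.5369, 0.3724, 0.0321]
tcp_rot: [-180.0, 0.0, 159.3]
wrist_force: [-0.4, 0.1, 0.8]
opening: 0.0002
grasp_force: 0.0
```

Emit:
play_rows(increments=[{"slide":[0,0,1],"angular":[0,0,0],"claw":-1},{"slide":[0,0,1],"angular":[0,0,0],"claw":-1},{"slide":[0,0,0],"angular":[0,0,0],"claw":-1},{"slide":[0,0,0],"angular":[0,0,0],"claw":-1}])

```text
time: 7.0
ee_pos: [0.5369, 0.3724, 0.0301]
tcp_rot: [-180.0, 0.0, 159.3]
wrist_force: [0.1, 0.1, -0.2]
opening: 0.0001
grasp_force: 0.0
```

Emit:
play_rows(increments=[{"slide":[0,0,1.5],"angular":[0,0,0],"claw":-1},{"slide":[0,0,1.5],"angular":[0,0,0],"claw":-1},{"slide":[0,0,0],"angular":[0,0,0],"claw":-1},{"slide":[0,0,0],"angular":[0,0,0],"claw":-1}])

```text
time: 7.4
ee_pos: [0.5371, 0.3726, 0.0289]
tcp_rot: [179.9, 0.1, 159.3]
wrist_force: [-3.5, -2.3, 10.9]
opening: -0.0001
grasp_force: 5.4
```

Emit:
play_rows(increments=[{"slide":[0,0,1.5],"angular":[0,0,0],"claw":-1},{"slide":[0,0,1.5],"angular":[0,0,0],"claw":-1},{"slide":[0,0,0],"angular":[0,0,0],"claw":-1},{"slide":[0,0,0],"angular":[0,0,0],"claw":-1}])

```text
time: 7.8
ee_pos: [0.5372, 0.3726, 0.0288]
tcp_rot: [179.9, 0.1, 159.3]
wrist_force: [-11.1, -7.3, 30.0]
opening: -0.0001
grasp_force: 14.7
```

Contact came at a reported TCP height of 0.029 with the fingers shut, though the tips should be 19 mm lower. I'll back off and check against the earlier pictures where the tips are seen.

Emit:
play_rows(increments=[{"slide":[0,0,-5],"angular":[0,0,0],"claw":-1},{"slide":[0,0,-15],"angular":[0,0,0],"claw":0.3},{"slide":[0,0,0],"angular":[0,0,0],"claw":0.3},{"slide":[0,0,0],"angular":[0,0,0],"claw":0.3},{"slide":[0,0,0],"angular":[0,0,0],"claw":0.3}])

```text
time: 8.3
ee_pos: [0.5368, 0.3723, 0.0436]
tcp_rot: [-180.0, -0.0, 159.3]
wrist_force: [-0.7, 0.1, -0.1]
opening: 0.0554
grasp_force: 0.0
```

```bash
python3 - <<'E'
from h import *
k=1.5625
p,R=pose();i=bot.camera_info("wrist");c0=R.inv().apply(-i["R"].T@i["t"]-p);A=(R.inv().as_matrix()@i["R"].T)
f=192/np.tan(np.radians(i["fovy"]/2))
print(p,bot.get_obs()["wrist_force"])
for (u,v),y in (((253,396),-.0427),((240,396),-.0427),((180,460),-.0427),((548,396),.0427),((308,380),-.0278),((485,380),.0278)):
    d=A@np.array([(u/k-i["cx"])/f,(v/k-i["cy"])/f,1]); 
    for s in(-1,1):
        q=c0+d*(s*y-c0[1])/d[1]
        if d@(q-c0)>0: print(u,v,(q*1000).round(1))
snap("wrist","w5")
from pf import run
run("w5",[(390,250)])
E
```

```text
[0.53678612 0.372334   0.04357376] [-0.70701225  0.12784817 -0.08068016]
253 396 [ 10.  -42.7 -17.3]
240 396 [ 15.8 -42.7 -28. ]
180 460 [ 21.8 -42.7 -64.4]
548 396 [ 13.4  42.7 -23.5]
308 380 [ 10.8 -27.8  -8.6]
485 380 [10.6 27.8 -8.2]
1 [330, 0, 124, 44, 3867] [389.4, 17.4]
2 [235, 102, 43, 181, 6910] [255.8, 189.0]
press mid [0.54694353 0.36959407] -20.81370569087686 1.9576782628257583 0.35654867632098036
```

Triangulating the pads gives tips about 3–4 mm behind the reported TCP when nearly shut, and 17 mm behind when fully open. That agrees with the contact height, so I'll use it and grasp at TCP z = 0.015.

Emit:
play_rows(increments=[{"slide":[0,-1,14],"angular":[0,0,0],"claw":0.3},{"slide":[0,0,14.5],"angular":[0,0,0],"claw":0.3},{"slide":[0,0,0],"angular":[0,0,0],"claw":0.3},{"slide":[0,0,0],"angular":[0,0,0],"claw":-1},{"slide":[0,0,0],"angular":[0,0,0],"claw":-1},{"slide":[0,0,0],"angular":[0,0,0],"claw":-1},{"slide":[0,0,0],"angular":[0,0,0],"claw":-1},{"slide":[0,0,0],"angular":[0,0,0],"claw":-1}], squeeze=80)

```text
time: 9.15
ee_pos: [0.5369, 0.3718, 0.0165]
tcp_rot: [179.9, 0.1, 159.3]
wrist_force: [-0.3, 0.3, 3.6]
opening: 0.0216
grasp_force: 80.5
```

```bash
python3 - <<'E'
from ins import *
p,R=pose()
a=p+[-.04,0,.17];go(a,R)
b=np.array([.48,.17,.20]);Rb=down(180-14)
go(b,Rb,(a,R))
t=tcp(1.6,85,-10.5,.5,55);print(t);go(t,RT,(b,Rb))
E
```

```text
n 4 slide [9.3, -3.5, -42.5] ang [0.0, 0.0, 0.0]
n 5 slide [-9.3, -39.4, -2.7] ang [0.01, 0.01, -1.34]
[ 0.60895892 -0.07403892  0.11689854]
n 7 slide [-22.4, -30.9, 16.1] ang [-0.22, -3.42, -1.03]
```

Emit:
play_rows(increments=[{"slide":[0,0,-20],"angular":[0,0,0],"claw":-1},{"slide":[9.3,-3.5,-37.5],"angular":[0,0,0],"claw":-1},{"slide":[9.3,-3.5,-37.5],"angular":[0,0,0],"claw":-1},{"slide":[9.3,-3.5,-37.5],"angular":[0,0,0],"claw":-1},{"slide":[9.3,-3.5,-37.5],"angular":[0,0,0],"claw":-1},{"slide":[-9.3,-39.4,-2.7],"angular":[0,0,-1.34],"claw":-1},{"slide":[-9.3,-39.4,-2.7],"angular":[0,0,-1.34],"claw":-1},{"slide":[-9.3,-39.4,-2.7],"angular":[0,0,-1.34],"claw":-1}])

```text
time: 9.95
ee_pos: [0.4834, 0.2497, 0.1936]
tcp_rot: [-180.0, 0.0, 163.5]
wrist_force: [0.1, -0.4, -2.3]
opening: 0.0219
grasp_force: 79.9
```

Emit:
play_rows(increments=[{"slide":[-9.3,-39.4,-2.7],"angular":[0,0,-1.34],"claw":-1},{"slide":[-9.3,-39.4,-2.7],"angular":[0,0,-1.34],"claw":-1},{"slide":[-22.4,-30.9,16.1],"angular":[-0.22,-3.42,-1.03],"claw":-1},{"slide":[-22.4,-30.9,16.1],"angular":[-0.22,-3.42,-1.03],"claw":-1},{"slide":[-22.4,-30.9,16.1],"angular":[-0.22,-3.42,-1.03],"claw":-1},{"slide":[-22.4,-30.9,16.1],"angular":[-0.22,-3.42,-1.03],"claw":-1},{"slide":[-22.4,-30.9,16.1],"angular":[-0.22,-3.42,-1.03],"claw":-1},{"slide":[0,0,0],"angular":[0,0,0],"claw":-1}])

```text
time: 10.75
ee_pos: [0.5653, -0.009, 0.1297]
tcp_rot: [179.8, 17.1, 171.0]
wrist_force: [-0.4, 0.6, -2.8]
opening: 0.0217
grasp_force: 80.0
```

```bash
python3 - <<'E'
from ins import *
o=bot.get_obs();p,R=pose();print(p,R.as_euler("xyz",degrees=True),o["opening"],o["grasp_force"],o["wrist_force"],o["q"])
t=tcp(1.6,85,-10.5,.5,55);print(RT.as_euler("xyz",degrees=True));go(t,RT)
E
```

```text
[ 0.56533238 -0.00900961  0.12973636] [179.77737451  17.08665961 171.00729024] 0.02166036375941666 79.9728012084961 [-0.38194693  0.61049706 -2.78642212] [  0.37126563 -10.93178888 -18.13094154  65.89416126  -2.52020439
   8.95592331]
[180.   24.  173.3]
n 2 slide [-22.9, -29.0, 14.5] ang [-0.29, -3.45, -1.08]
```

Emit:
play_rows(increments=[{"slide":[-22.9,-29,14.5],"angular":[-0.29,-3.45,-1.08],"claw":-1},{"slide":[-22.9,-29,14.5],"angular":[-0.29,-3.45,-1.08],"claw":-1},{"slide":[0,0,0],"angular":[0,0,0],"claw":-1},{"slide":[0,0,0],"angular":[0,0,0],"claw":-1},{"slide":[0,0,0],"angular":[0,0,0],"claw":-1}])

```text
time: 11.25
ee_pos: [0.6098, -0.0697, 0.1195]
tcp_rot: [179.9, 24.0, 173.5]
wrist_force: [-0.9, 0.9, -3.5]
opening: 0.0216
grasp_force: 80.1
```

```bash
python3 - <<'E'
from ins import *
o=bot.get_obs();p,R=pose();print(p,R.as_euler("xyz",degrees=True),o["opening"],o["grasp_force"],o["wrist_force"])
t=tcp(1.6,85,-10.5,.5,55);go(t,RT)
snap("wrist","w6")
im=cv2.imread("pics/w6.png");i=np.load("pics/w6_i.npy",allow_pickle=True).item();k=1.5625
def draw(P,col):cv2.polylines(im,[(proj(i,P)*k).round().astype(int)],True,col,1)
def rect(x0,x1,y0,y1,z):return np.array([(x0,y0,z),(x1,y0,z),(x1,y1,z),(x0,y1,z)])/1000
for z,g,c in((0,2,(0,0,255)),(16,5,(0,255,0))):
    for P in(rect(1.3-88-g,1.3+20,3-13-g,16+g,z),rect(21.3-g,73.3+g,-19-g,25+g,z),rect(1.6-89-g,17,73-g,97+g,z)): draw(O+RI.apply(P),c)
# held press top face outline in tool frame (x down slope => piece x = -tool x), top at gz=.5 -> tool z = .5-16
for z,c in((-15.5,(255,0,255)),(16.5,(255,255,0))):
    P=rect(-89+10.5,16+10.5,-12,12,0)*[-1,1,1]+[0,0,z/1000]; draw(p+R.apply(P),c)
cv2.imwrite("pics/w6a.png",im)
E
```

```text
[ 0.60981209 -0.06970499  0.1194537 ] [179.87834272  23.99746507 173.45119333] 0.02164093161072812 80.14811754226685 [-0.88068007  0.86919881 -3.47539943]
n 1 slide [1.4, -4.4, 2.2] ang [0.18, -0.0, 0.14]
```

View pics/w6a.png

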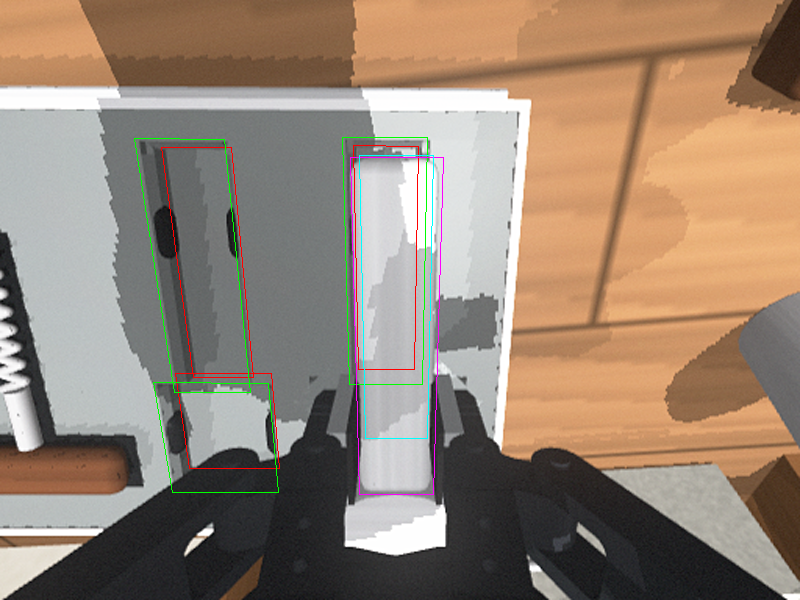

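The held press hovers over its cutout. The predicted handle outline sits about 5 px right of the real one (350–438 at row 160). The muddler cutout overlay matches, with nubs at (166,232), (233,232), (177,434) and (271,434). Next I check these numerically.

```bash
python3 - <<'E'
from ins import *
i=np.load("pics/w6_i.npy",allow_pickle=True).item();k=1.5625
q=lambda x,y,z:(proj(i,O+RI.apply(np.array([x,y,z])/1000))*k).round(1)[0].tolist()
print("mudnub mid pred",q(1.3-55,3,8.5),"seen (199.5,232)")
print("mudnub head pred",q(1.3+46,3,8.5),"seen (224,434)")
print("bar mid-ish, rim TL:",q(-102,139.5,16),q(-102,-139.5,16))
im=cv2.cvtColor(np.load("pics/w6.npy"),cv2.COLOR_RGB2GRAY)
# held handle edges and cutout edges along some rows
for r in(110,125,140,170,200): print(r,im[r,214:300:1].tolist() if r==125 else "", )
print("row 92 (above handle end)",im[91,214:285].tolist())
p,R=pose();t=lambda x,y,z:(proj(i,p+R.apply(np.array([x,y,z])/1000))).round(1)[0].tolist()
print("pred top edges at row~125",t(60,-12,-15.5),t(60,12,-15.5),"bottom",t(60,-12,16.5),t(60,12,16.5))
E
```

```text
mudnub mid pred [198.3, 230.7] seen (199.5,232)
mudnub head pred [223.1, 431.1] seen (224,434)
bar mid-ish, rim TL: [523.4, 111.8] [-189.1, 109.7]
110 
125 [122, 123, 121, 119, 120, 125, 124, 127, 99, 94, 125, 177, 193, 190, 199, 206, 210, 211, 218, 220, 221, 220, 221, 221, 223, 222, 220, 219, 218, 216, 216, 217, 213, 218, 217, 214, 215, 216, 216, 215, 217, 220, 253, 255, 255, 254, 254, 254, 254, 254, 254, 254, 254, 254, 254, 254, 254, 254, 254, 254, 254, 254, 254, 252, 250, 224, 203, 228, 227, 226, 226, 226, 226, 226, 226, 226, 224, 224, 225, 226, 225, 226, 225, 226, 225, 227]
140 
170 
200 
row 92 (above handle end) [126, 124, 120, 124, 124, 126, 122, 91, 113, 109, 112, 111, 104, 99, 103, 98, 100, 99, 99, 103, 99, 104, 101, 101, 103, 104, 142, 138, 137, 138, 138, 137, 137, 136, 136, 138, 138, 138, 140, 138, 139, 134, 138, 139, 143, 136, 137, 140, 141, 137, 140, 138, 140, 140, 139, 139, 188, 214, 212, 229, 110, 199, 230, 226, 225, 228, 226, 227, 227, 227, 225]
pred top edges at row~125 [225.5, 146.9] [282.5, 146.9] bottom [230.7, 137.1] [276.8, 137.1]
```

```bash
python3 - <<'E'
from ins import *
i=np.load("pics/w6_i.npy",allow_pickle=True).item()
im=cv2.cvtColor(np.load("pics/w6.npy"),cv2.COLOR_RGB2GRAY).astype(int);p,R=pose()
c,d0=ray(i,[(0,0)])
def tool(u,v,z=-.0155):
    c,d=ray(i,[(u,v)]);c=R.inv().apply(c-p);d=R.inv().apply(d)[0];return (c+d*(z-c[2])/d[2])*1000
for r in range(112,250,12):
    row=im[r]; print(r,row[216:236].tolist(),row[268:290].tolist())
for r,l,rr in((125,223.5,280),): print(tool(l,r).round(1),tool(rr,r).round(1))
E
```

```text
112 [125, 124, 124, 125, 125, 121, 94, 101, 167, 181, 193, 194, 202, 206, 213, 212, 220, 220, 221, 221] [254, 254, 254, 254, 254, 254, 254, 254, 254, 254, 252, 232, 198, 227, 227, 228, 225, 227, 226, 227, 226, 227]
124 [123, 124, 124, 123, 124, 124, 99, 94, 129, 175, 191, 192, 199, 203, 212, 216, 218, 219, 220, 220] [254, 254, 254, 254, 254, 254, 254, 254, 254, 252, 249, 223, 206, 225, 227, 227, 226, 226, 225, 225, 226, 227]
136 [126, 125, 122, 125, 123, 127, 111, 94, 112, 171, 187, 190, 198, 204, 207, 214, 219, 219, 221, 219] [254, 254, 254, 254, 254, 254, 254, 254, 253, 251, 243, 214, 216, 227, 226, 225, 225, 224, 226, 224, 227, 226]
148 [124, 126, 126, 123, 125, 121, 114, 92, 55, 151, 180, 192, 193, 200, 210, 212, 214, 217, 219, 219] [254, 254, 254, 254, 254, 254, 255, 254, 252, 252, 236, 200, 225, 223, 226, 224, 224, 224, 221, 222, 224, 224]
160 [119, 120, 120, 123, 122, 126, 123, 94, 57, 102, 176, 192, 193, 194, 205, 208, 214, 217, 217, 219] [190, 194, 193, 199, 195, 191, 188, 196, 255, 255, 200, 164, 225, 222, 223, 221, 222, 222, 220, 223, 223, 221]
172 [123, 122, 119, 124, 124
[... 807 characters left out ...]
 124, 124, 123, 125]
220 [120, 118, 120, 119, 118, 124, 121, 120, 109, 90, 95, 120, 178, 193, 190, 197, 205, 207, 212, 213] [187, 192, 190, 185, 185, 184, 181, 178, 171, 151, 122, 106, 109, 111, 105, 109, 111, 109, 110, 109, 111, 110]
232 [120, 117, 123, 119, 120, 124, 120, 125, 121, 91, 95, 102, 134, 176, 151, 163, 167, 174, 177, 186] [189, 192, 187, 186, 185, 183, 177, 176, 163, 144, 201, 221, 217, 195, 219, 220, 184, 188, 191, 187, 191, 186]
244 [117, 105, 108, 106, 104, 108, 104, 107, 108, 107, 104, 47, 72, 136, 157, 161, 163, 174, 180, 182] [186, 187, 187, 182, 181, 179, 183, 184, 148, 64, 54, 113, 108, 110, 107, 105, 104, 109, 108, 107, 109, 161]
[ 69.  -12.6 -15.5] [ 69.   10.7 -15.5]
```

```bash
python3 - <<'E'
from ins import *
i=np.load("pics/w6_i.npy",allow_pickle=True).item();p,R=pose()
def tool(u,v,z=-.0155):
    c,d=ray(i,[(u,v)]);c=R.inv().apply(c-p);d=R.inv().apply(d)[0];return (c+d*(z-c[2])/d[2])*1000
for r,l,q in((112,223.7,279.7),(148,224.8,278.6),(184,226.1,278),(220,227.6,277.6),(232,228,277)):
    a,b=tool(l,r),tool(q,r);print(a.round(1),((a+b)/2).round(2),(b-a)[1].round(1))
# slot rim at row 91 and insert points in insert frame
for u,v,z in((221,91,16),(274,91,16)):
    c,d=ray(i,[(u,v)]);c=RI.inv().apply(c-O);d=RI.inv().apply(d)[0];print((c+d*(z/1000-c[2])/d[2])*1000)
E
```

```text
[ 74.2 -12.4 -15.5] [ 74.23  -0.96 -15.5 ] 22.8
[ 59.5 -12.3 -15.5] [ 59.54  -0.98 -15.5 ] 22.7
[ 43.8 -12.2 -15.5] [ 43.76  -0.84 -15.5 ] 22.7
[ 26.7 -12.  -15.5] [ 26.74  -0.6  -15.5 ] 22.7
[ 20.8 -11.9 -15.5] [ 20.77  -0.65 -15.5 ] 22.6
[-90.49851553  69.18700078  16.        ]
[-90.5830876  102.32287517  16.        ]
```

```bash
python3 - <<'E'
from ins import *
R2=RT*Ro.from_rotvec([0,0,.45],degrees=True)
go(tcp(2.1,86.1,-10.5,.5,22),R2,vmax=12)
E
```

```text
n 3 slide [0.4, -1.2, 11.8] ang [0.06, 0.01, 0.21]
```

Emit:
play_rows(increments=[{"slide":[0.4,-1.2,11.8],"angular":[0.06,0.01,0.21],"claw":-1},{"slide":[0.4,-1.2,11.8],"angular":[0.06,0.01,0.21],"claw":-1},{"slide":[0.4,-1.2,11.8],"angular":[0.06,0.01,0.21],"claw":-1},{"slide":[0,0,0],"angular":[0,0,0],"claw":-1},{"slide":[0,0,0],"angular":[0,0,0],"claw":-1},{"slide":[0,0,0],"angular":[0,0,0],"claw":-1}])

```text
time: 11.9
ee_pos: [0.6231, -0.0755, 0.0869]
tcp_rot: [179.8, 24.0, 172.8]
wrist_force: [0.8, 0.3, -2.7]
opening: 0.0218
grasp_force: 80.2
```

```bash
cat > st.py <<'E'
from ins import *
import sys
xc,y,gx,gz=map(float,sys.argv[1:5])
o=bot.get_obs();p,R=pose();h=home(xc,y);d=RI.inv().apply(p-h)*1000-[gx,0,gz]
print("off home (insert axes)",d.round(1),"rot err",(RT.inv()*R).as_rotvec(degrees=True).round(2),"F insert",RI.inv().apply(o["wrist_force"]).round(1),"open",round(o["opening"]*1000,1),"t",o["time"])
E
python3 st.py 2.1 86.1 -10.5 .5
```

```text
off home (insert axes) [ 0.3 -0.9 21.8] rot err [ 0.02 -0.05  0.5 ] F insert [-0.4  0.4 -2.8] open 21.8 t 11.9
```

Emit:
play_rows(increments=[{"slide":[0.3,0.9,1],"angular":[0,0,0],"claw":-1},{"slide":[0,0,2],"angular":[0,0,0],"claw":-1},{"slide":[0,0,2],"angular":[0,0,0],"claw":-1},{"slide":[0,0,2],"angular":[0,0,0],"claw":-1},{"slide":[0,0,0],"angular":[0,0,0],"claw":-1},{"slide":[0,0,0],"angular":[0,0,0],"claw":-1}])

```text
time: 12.5
ee_pos: [0.6255, -0.0749, 0.08]
tcp_rot: [179.8, 24.0, 172.8]
wrist_force: [-0.7, 0.3, -3.2]
opening: 0.0217
grasp_force: 80.2
```

```bash
python3 st.py 2.1 86.1 -10.5 .5
```

```text
off home (insert axes) [-0.4 -0.  14.5] rot err [ 0.02 -0.01  0.5 ] F insert [-2.   0.2 -2.6] open 21.7 t 12.5
```

Emit:
play_rows(increments=[{"slide":[0,0,1.5],"angular":[0,0,0],"claw":-1},{"slide":[0,0,1.5],"angular":[0,0,0],"claw":-1},{"slide":[0,0,0],"angular":[0,0,0],"claw":-1},{"slide":[0,0,0],"angular":[0,0,0],"claw":-1}])

```text
time: 12.9
ee_pos: [0.6268, -0.0749, 0.0773]
tcp_rot: [179.8, 24.0, 172.8]
wrist_force: [0.5, 0.3, -2.5]
opening: 0.0216
grasp_force: 80.2
```

Emit:
play_rows(increments=[{"slide":[0,0,1.5],"angular":[0,0,0],"claw":-1},{"slide":[0,0,1.5],"angular":[0,0,0],"claw":-1},{"slide":[0,0,0],"angular":[0,0,0],"claw":-1},{"slide":[0,0,0],"angular":[0,0,0],"claw":-1}])

```text
time: 13.3
ee_pos: [0.6285, -0.0752, 0.075]
tcp_rot: [179.8, 24.1, 172.8]
wrist_force: [1.7, 1.3, 0.4]
opening: 0.0224
grasp_force: 80.5
```

```bash
python3 st.py 2.1 86.1 -10.5 .5
```

```text
off home (insert axes) [0.3 0.  8.8] rot err [ 0.02 -0.09  0.5 ] F insert [ 1.6  1.4 -0.3] open 22.4 t 13.3
```

Emit:
play_rows(increments=[{"slide":[0,0,1.5],"angular":[0,0,0],"claw":-1},{"slide":[0,0,1.5],"angular":[0,0,0],"claw":-1},{"slide":[0,0,0],"angular":[0,0,0],"claw":-1},{"slide":[0,0,0],"angular":[0,0,0],"claw":-1}])

```text
time: 13.7
ee_pos: [0.6295, -0.0753, 0.0718]
tcp_rot: [179.8, 24.1, 172.8]
wrist_force: [3.5, 0.1, -1.5]
opening: 0.0215
grasp_force: 80.2
```

```bash
python3 st.py 2.1 86.1 -10.5 .5
```

```text
off home (insert axes) [-0.   0.   5.5] rot err [ 0.02 -0.05  0.5 ] F insert [ 2.5  0.5 -2.8] open 21.5 t 13.7
```

Emit:
play_rows(increments=[{"slide":[0,0,1.5],"angular":[0,0,0],"claw":-1},{"slide":[0,0,1.5],"angular":[0,0,0],"claw":-1},{"slide":[0,0,0],"angular":[0,0,0],"claw":-1},{"slide":[0,0,0],"angular":[0,0,0],"claw":-1}])

```text
time: 14.1
ee_pos: [0.6305, -0.0755, 0.0688]
tcp_rot: [179.8, 24.0, 172.8]
wrist_force: [2.9, 1.2, -1.2]
opening: 0.0215
grasp_force: 80.2
```

```bash
python3 st.py 2.1 86.1 -10.5 .5
```

```text
off home (insert axes) [-0.4  0.   2.3] rot err [ 0.02 -0.01  0.5 ] F insert [ 2.   1.5 -2.2] open 21.5 t 14.1
```

Emit:
play_rows(increments=[{"slide":[0,0,1.5],"angular":[0,0,0],"claw":-1},{"slide":[0,0,1],"angular":[0,0,0],"claw":-1},{"slide":[0,0,0],"angular":[0,0,0],"claw":-1},{"slide":[0,0,0],"angular":[0,0,0],"claw":-1}])

```text
time: 14.5
ee_pos: [0.6313, -0.0756, 0.0666]
tcp_rot: [179.8, 24.0, 172.8]
wrist_force: [0.7, 1.6, -0.9]
opening: 0.0218
grasp_force: 80.3
```

```bash
python3 st.py 2.1 86.1 -10.5 .5
```

```text
off home (insert axes) [-0.5 -0.  -0.1] rot err [ 0.02 -0.    0.5 ] F insert [ 0.1  1.7 -1. ] open 21.8 t 14.5
```

Emit:
play_rows(increments=[{"slide":[0,0,1],"angular":[0,0,0],"claw":-1},{"slide":[0,0,1],"angular":[0,0,0],"claw":-1},{"slide":[0,0,0],"angular":[0,0,0],"claw":-1},{"slide":[0,0,0],"angular":[0,0,0],"claw":-1}])

```text
time: 14.9
ee_pos: [0.6316, -0.0756, 0.066]
tcp_rot: [179.8, 24.0, 172.8]
wrist_force: [-15.6, 3.4, 13.8]
opening: 0.0218
grasp_force: 82.9
```

```bash
python3 st.py 2.1 86.1 -10.5 .5
```

```text
off home (insert axes) [-0.5  0.  -0.7] rot err [0.02 0.   0.5 ] F insert [-8.8  1.6 19.1] open 21.8 t 14.9
```

Emit:
play_rows(increments=[{"slide":[0,0,1],"angular":[0,0,0],"claw":-1},{"slide":[0,0,1],"angular":[0,0,0],"claw":-1},{"slide":[0,0,0],"angular":[0,0,0],"claw":-1},{"slide":[0,0,0],"angular":[0,0,0],"claw":-1}])

```text
time: 15.3
ee_pos: [0.6317, -0.0756, 0.066]
tcp_rot: [179.8, 24.0, 172.8]
wrist_force: [-36.8, 6.0, 33.4]
opening: 0.0216
grasp_force: 86.2
```

```bash
python3 st.py 2.1 86.1 -10.5 .5
```

```text
off home (insert axes) [-0.5  0.  -0.8] rot err [0.02 0.01 0.5 ] F insert [-20.4   1.7  45.7] open 21.6 t 15.3
```

Emit:
play_rows(increments=[{"slide":[0,0,-2.5],"angular":[0,0,0],"claw":-1},{"slide":[0,0,0],"angular":[0,0,0],"claw":0},{"slide":[0,0,0],"angular":[0,0,0],"claw":0},{"slide":[0,0,0],"angular":[0,0,0],"claw":0},{"slide":[0,0,-15],"angular":[0,0,0],"claw":0},{"slide":[0,0,-10],"angular":[0,0,0],"claw":-1},{"slide":[0,0,0],"angular":[0,0,0],"claw":-1},{"slide":[0,0,0],"angular":[0,0,0],"claw":-1}])

```text
time: 16.1
ee_pos: [0.6222, -0.0745, 0.0892]
tcp_rot: [179.8, 24.1, 172.8]
wrist_force: [0.7, -0.0, -0.0]
opening: 0.0004
grasp_force: 0.0
```

```bash
python3 - <<'E'
from ins import *
snap("wrist","w7");i=np.load("pics/w7_i.npy",allow_pickle=True).item()
im=cv2.imread("pics/w7.png");k=1.5625
def draw(P,col):cv2.polylines(im,[(proj(i,O+RI.apply(P))*k).round().astype(int)],True,col,1)
def rect(x0,x1,y0,y1,z):return np.array([(x0,y0,z),(x1,y0,z),(x1,y1,z),(x0,y1,z)])/1000
draw(rect(2.1-89,2.1+16,73.6,97.6,32),(255,0,255));draw(rect(2.1-89-5,17,68.6,102.6,16),(0,255,0))
a=np.linspace(0,6.28,60);draw(np.c_[50.1+32*np.cos(a),85.6+32*np.sin(a),0*a+32]/1000,(255,0,255))
draw(rect(2.1-89,2.1+16,73.6,97.6,45),(255,255,0))
cv2.imwrite("pics/w7a.png",im)
E
python3 st.py 2.1 86.1 -10.5 .5
```

```text
off home (insert axes) [-0.1 -0.  23.8] rot err [ 0.02 -0.06  0.5 ] F insert [-0.  -0.5 -0. ] open 0.1 t 16.15
```

View pics/w7a.png

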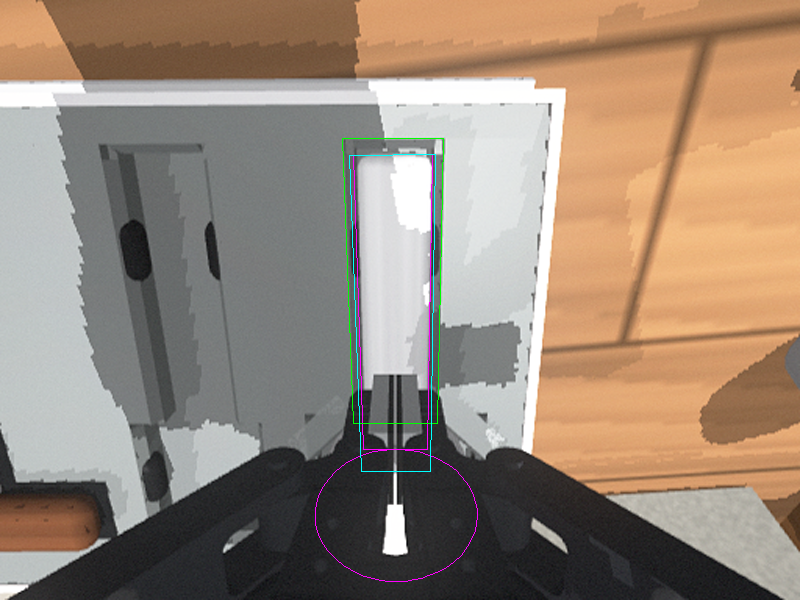

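The seated press lines up with the magenta fully-home outline (handle 358–431 px, end at row 155). I'll confirm by touch with the fingers shut: at full seating, contact should come about 12 mm down.

Emit:
play_rows(increments=[{"slide":[0,0,5],"angular":[0,0,0],"claw":-1},{"slide":[0,0,4],"angular":[0,0,0],"claw":-1},{"slide":[0,0,1.5],"angular":[0,0,0],"claw":-1},{"slide":[0,0,1.5],"angular":[0,0,0],"claw":-1},{"slide":[0,0,1.5],"angular":[0,0,0],"claw":-1},{"slide":[0,0,0],"angular":[0,0,0],"claw":-1},{"slide":[0,0,0],"angular":[0,0,0],"claw":-1}])

```text
time: 16.85
ee_pos: [0.6261, -0.075, 0.0771]
tcp_rot: [179.8, 23.9, 172.8]
wrist_force: [-23.7, 2.9, 20.2]
opening: -0.0
grasp_force: 14.3
```

```bash
python3 st.py 2.1 86.1 -10.5 .5
```

```text
off home (insert axes) [-1.  -0.  11.7] rot err [0.02 0.07 0.5 ] F insert [-13.6   0.2  28.1] open -0.0 t 16.85
```

Emit:
play_rows(increments=[{"slide":[0,0,-10],"angular":[0,0,0],"claw":-1},{"slide":[-29,0,0],"angular":[0,0,0],"claw":-1},{"slide":[-29,0,0],"angular":[0,0,0],"claw":-1},{"slide":[0,0,4],"angular":[0,0,0],"claw":-1},{"slide":[0,0,3],"angular":[0,0,0],"claw":-1},{"slide":[0,0,3],"angular":[0,0,0],"claw":-1},{"slide":[0,0,0],"angular":[0,0,0],"claw":-1},{"slide":[0,0,0],"angular":[0,0,0],"claw":-1}])

```text
time: 17.65
ee_pos: [0.6786, -0.0816, 0.1007]
tcp_rot: [179.8, 24.0, 172.8]
wrist_force: [-14.2, 1.8, 15.1]
opening: 0.0
grasp_force: 10.4
```

```bash
python3 st.py 2.1 86.1 48 .5
```

```text
off home (insert axes) [-1.6 -0.5 11.7] rot err [ 0.03 -0.02  0.5 ] F insert [-6.9  0.1 19.7] open 0.0 t 17.65
```

Emit:
play_rows(increments=[{"slide":[0,0,-12],"angular":[0,0,0],"claw":-1},{"slide":[40,0,0],"angular":[0,0,0],"claw":-1},{"slide":[30,-42,0],"angular":[0,0,0],"claw":-1},{"slide":[0,0,16],"angular":[0,0,0],"claw":-1},{"slide":[0,0,6],"angular":[0,0,0],"claw":-1},{"slide":[0,0,3],"angular":[0,0,0],"claw":-1},{"slide":[0,0,1.5],"angular":[0,0,0],"claw":-1},{"slide":[0,0,0],"angular":[0,0,0],"claw":-1}])

```text
time: 18.45
ee_pos: [0.6185, -0.1144, 0.0586]
tcp_rot: [179.8, 24.0, 172.8]
wrist_force: [0.5, -0.1, 0.1]
opening: 0.0002
grasp_force: 0.0
```

```bash
python3 st.py 2.1 44 -22 .5
```

```text
off home (insert axes) [ 0.2  2.1 -4.1] rot err [ 0.01 -0.03  0.46] F insert [ 0.5 -0.1 -0.1] open 0.2 t 18.45
```

Emit:
play_rows(increments=[{"slide":[0,0,1],"angular":[0,0,0],"claw":-1},{"slide":[0,0,1],"angular":[0,0,0],"claw":-1},{"slide":[0,0,0],"angular":[0,0,0],"claw":-1}])

```text
time: 18.75
ee_pos: [0.6188, -0.1144, 0.0584]
tcp_rot: [179.8, 24.0, 172.8]
wrist_force: [-21.2, 3.6, 20.4]
opening: -0.0002
grasp_force: 13.6
```

```bash
python3 st.py 2.1 44 -22 .5
```

```text
off home (insert axes) [ 0.4  2.  -4.3] rot err [ 0.   -0.04  0.46] F insert [-11.4   1.1  27.4] open -0.2 t 18.75
```

The face is 16.0 mm below the press's top at both the handle and the bowl, so the press is fully home. Next, the muddler.

```bash
python3 - <<'E'
from ins import *
p,R=pose(); a=p+RI.apply([0,0,.08]);go(a,R);go([.50,.132,.20],down(168),(a,R))
E
```

```text
n 2 slide [-0.0, -0.0, -40.0] ang [0.0, 0.0, 0.0]
n 6 slide [17.5, 37.7, -16.0] ang [0.2, 4.0, 0.79]
```

Emit:
play_rows(increments=[{"slide":[0,0,-40],"angular":[0,0,0],"claw":-1},{"slide":[0,0,-40],"angular":[0,0,0],"claw":-1},{"slide":[17.5,37.7,-16],"angular":[0.2,4,0.79],"claw":0.4},{"slide":[17.5,37.7,-16],"angular":[0.2,4,0.79],"claw":0.4},{"slide":[17.5,37.7,-16],"angular":[0.2,4,0.79],"claw":0.4},{"slide":[17.5,37.7,-16],"angular":[0.2,4,0.79],"claw":0.4},{"slide":[17.5,37.7,-16],"angular":[0.2,4,0.79],"claw":0.4},{"slide":[17.5,37.7,-16],"angular":[0.2,4,0.79],"claw":0.4}])

```text
time: 19.55
ee_pos: [0.4995, 0.1335, 0.1989]
tcp_rot: [-180.0, -0.1, 168.0]
wrist_force: [0.7, 0.7, 0.4]
opening: 0.0595
grasp_force: 0.0
```

Emit:
play_rows(increments=[{"slide":[0,0,0],"angular":[0,0,0],"claw":0.4},{"slide":[0,0,0],"angular":[0,0,0],"claw":0.4},{"slide":[0,0,0],"angular":[0,0,0],"claw":0.4}])

```text
time: 19.85
ee_pos: [0.5001, 0.131, 0.1973]
tcp_rot: [-180.0, 0.0, 168.0]
wrist_force: [-0.2, -1.1, -0.4]
opening: 0.06
grasp_force: 0.0
```

```bash
cat > mf.py <<'E'
from h import *
def run(fn,thr=110):
    im=np.load(f"pics/{fn}.npy");i=np.load(f"pics/{fn}_i.npy",allow_pickle=True).item();hsv=cv2.cvtColor(im,cv2.COLOR_RGB2HSV)
    m=((hsv[...,1]>100)&(hsv[...,2]<thr)&(hsv[...,2]>25)).astype(np.uint8);m=cv2.morphologyEx(m,cv2.MORPH_OPEN,np.ones((3,3)))
    n,l,s,c=cv2.connectedComponentsWithStats(m)
    for j in range(1,n):
        if s[j,4]>500:print(j,s[j].tolist(),c[j].round().tolist(),hsv[l==j].mean(0).round().tolist())
    return im,i,hsv,l
E
python3 - <<'E'
from mf import *
snap("wrist","w8");p,R=pose();print(p,R.as_euler("xyz",degrees=True))
im,i,hsv,l=run("w8")
c=proj(i,[.50,.132,.032]).round();print(c)
u,v=c[0].astype(int)
for r in range(40,260,20): print(r,im[r,u-60:u+61:8].tolist())
E
```

```text
[0.50002381 0.13063233 0.19733157] [-1.79983387e+02  2.17330597e-02  1.67946495e+02]
[[254. 176.]]
40 [[219, 158, 109], [222, 163, 113], [222, 163, 114], [231, 173, 120], [236, 180, 123], [236, 179, 124], [237, 178, 124], [236, 176, 119], [238, 181, 124], [235, 177, 121], [233, 175, 120], [232, 175, 119], [230, 167, 117], [229, 170, 118], [226, 163, 116], [193, 138, 97]]
60 [[234, 178, 122], [232, 173, 118], [230, 171, 121], [225, 165, 111], [199, 145, 101], [165, 118, 82], [143, 103, 73], [171, 123, 86], [206, 149, 104], [226, 171, 119], [224, 166, 112], [221, 160, 110], [220, 159, 111], [219, 158, 113], [210, 152, 107], [208, 152, 107]]
80 [[224, 165, 115], [224, 163, 111], [220, 162, 113], [214, 152, 106], [213, 154, 108], [219, 158, 109], [221, 161, 111], [214, 157, 109], [203, 145, 101], [200, 146, 100], [203, 146, 101], [200, 146, 100], [221, 158, 111], [220, 160, 111], [219, 157, 109], [219, 158, 112]]
100 [[222, 160, 111], [221, 160, 109], [222, 160, 109], [221, 160, 109], [219, 159, 112], [222, 160, 111], [160, 102, 69], [154, 96, 65], [161, 103, 67], [197, 142, 98], [200, 1
[... 1274 characters left out ...]
], [150, 95, 64], [144, 89, 58], [159, 102, 70], [124, 79, 50], [180, 131, 93], [160, 117, 80], [149, 107, 77], [168, 123, 85], [207, 150, 102], [229, 169, 117]]
220 [[137, 103, 67], [185, 134, 92], [221, 159, 110], [227, 168, 117], [188, 135, 94], [153, 99, 67], [155, 96, 65], [146, 95, 64], [156, 99, 66], [167, 120, 84], [235, 177, 123], [233, 176, 120], [232, 173, 120], [233, 175, 122], [233, 178, 121], [235, 180, 123]]
240 [[231, 174, 120], [155, 113, 80], [155, 113, 78], [236, 177, 123], [240, 185, 129], [241, 186, 130], [240, 186, 127], [242, 188, 131], [243, 189, 131], [169, 122, 87], [240, 184, 130], [239, 184, 126], [238, 183, 126], [240, 185, 129], [242, 189, 131], [241, 189, 128]]
```

```bash
cat > mf2.py <<'E'
from h import *
from scipy.optimize import minimize
def mask(im):
    f=im.astype(float); m=((f[...,1]/(f[...,0]+1)<.675)&(f[...,0]>60)).astype(np.uint8)
    m=cv2.morphologyEx(m,cv2.MORPH_OPEN,np.ones((3,3)));n,l,s,c=cv2.connectedComponentsWithStats(m);return l,s,c,n
def box(x0,x1,y):return np.array([(a,b,z) for a in(x0,x1) for b in(-y,y) for z in(0,.032)])
def render(i,x,S=4):
    M=np.zeros((384*S,512*S),np.uint8)
    for B in(box(-.088,.02,.013),box(.02,.072,.022)):
        P=Ro.from_euler("z",x[2],degrees=True).apply(B)+[x[0],x[1],0]
        h=cv2.convexHull(((proj(i,P)+.5)*S).round().astype(np.int32));cv2.fillConvexPoly(M,h,1)
    return cv2.resize(M.astype(np.float32),(512,384),interpolation=cv2.INTER_AREA)
def fit(i,m,x0):
    f=lambda x:np.abs(render(i,[x[0]/1000,x[1]/1000,x[2]])-m).sum()
    r=minimize(f,[x0[0]*1000,x0[1]*1000,x0[2]],method="Nelder-Mead",options=dict(initial_simplex=np.array([[0,0,0],[8,0,0],[0,8,0],[0,0,5]])+[x0[0]*1000,x0[1]*1000,x0[2]],xatol=.02,fatol=.5))
    return r.x,r.fun,m.sum()
E
python3 - <<'E'
from mf2 import *
im=np.load("pics/w8.npy");i=np.load("pics/w8_i.npy",allow_pickle=True).item()
l,s,c,n=mask(im)
for j in range(1,n):
    if s[j,4]>300:print(j,s[j].tolist(),c[j].round())
j=l[140,255];x,e,a=fit(i,(l==j).astype(np.float32),[.5,.132,-12]);print(x,e,a)
ax=Ro.from_euler("z",x[2],degrees=True).apply([1,0,0]);g=x[:2]/1000-.011*ax[:2];Rg=down(180+x[2]);print(g)
go([*g,.07],Rg)
E
```

```text
1 [227, 83, 40, 152, 4429] [248. 166.]
[495.44844551 125.58019511 -14.17927381] 373.0 4429.0
[0.48478357 0.12827472]
n 3 slide [4.8, -1.9, 42.4] ang [-0.01, 0.01, 0.71]
```

Emit:
play_rows(increments=[{"slide":[4.8,-1.9,42.4],"angular":[0,0,0.71],"claw":0.4},{"slide":[4.8,-1.9,42.4],"angular":[0,0,0.71],"claw":0.4},{"slide":[4.8,-1.9,42.4],"angular":[0,0,0.71],"claw":0.4},{"slide":[0,0,0],"angular":[0,0,0],"claw":0.4},{"slide":[0,0,0],"angular":[0,0,0],"claw":0.4},{"slide":[0,0,0],"angular":[0,0,0],"claw":0.4}])

```text
time: 20.5
ee_pos: [0.4865, 0.129, 0.0734]
tcp_rot: [179.9, 0.2, 165.8]
wrist_force: [-0.4, -0.4, -0.4]
opening: 0.0595
grasp_force: 0.0
```

```bash
python3 - <<'E'
from mf2 import *
snap("wrist","w9");im=np.load("pics/w9.npy");i=np.load("pics/w9_i.npy",allow_pickle=True).item()
l,s,c,n=mask(im)
for j in range(1,n):
    if s[j,4]>300:print(j,s[j].tolist(),c[j].round())
p,R=pose();print(p)
v,u=proj(i,p+R.apply([.03,0,.04]))[0][::-1].astype(int);j=l[v,u]
x,e,a=fit(i,(l==j).astype(np.float32),[.4954,.1256,-14.2]);print(x,e,a)
ax=Ro.from_euler("z",x[2],degrees=True).apply([1,0,0]);g=x[:2]/1000-.011*ax[:2];Rg=down(180+x[2])
go([*g,.015],Rg,vmax=20)
E
```

```text
1 [222, 98, 62, 223, 10284] [252. 218.]
[0.48659751 0.12915801 0.07340012]
[495.57952422 125.72387827 -14.16936533] 943.375 10284.0
n 3 slide [0.5, -0.4, 19.5] ang [0.04, 0.08, 0.0]
```

Emit:
play_rows(increments=[{"slide":[0.5,-0.4,19],"angular":[0,0,0],"claw":0.2},{"slide":[0.5,-0.4,19],"angular":[0,0,0],"claw":0.2},{"slide":[0.5,-0.4,18],"angular":[0,0,0],"claw":0.2},{"slide":[0,0,0],"angular":[0,0,0],"claw":0.2},{"slide":[0,0,0],"angular":[0,0,0],"claw":0.2},{"slide":[0,0,0],"angular":[0,0,0],"claw":0.2}])

```text
time: 21.15
ee_pos: [0.4843, 0.1285, 0.0163]
tcp_rot: [179.9, 0.1, 165.9]
wrist_force: [-0.2, 0.6, 0.6]
opening: 0.051
grasp_force: 0.0
```

Emit:
play_rows(increments=[{"slide":[0,0,0.5],"angular":[0,0,0],"claw":-1},{"slide":[0,0,0],"angular":[0,0,0],"claw":-1},{"slide":[0,0,0],"angular":[0,0,0],"claw":-1},{"slide":[0,0,0],"angular":[0,0,0],"claw":-1},{"slide":[0,0,0],"angular":[0,0,0],"claw":-1},{"slide":[0,0,0],"angular":[0,0,0],"claw":-1}], squeeze=80)

```text
time: 21.75
ee_pos: [0.4837, 0.1284, 0.0152]
tcp_rot: [179.9, 0.1, 165.9]
wrist_force: [-0.9, -1.0, 5.8]
opening: 0.0239
grasp_force: 79.6
```

```bash
python3 - <<'E'
from ins import *
o=bot.get_obs();p,R=pose();print(p,R.as_euler("xyz",degrees=True),o["opening"],o["grasp_force"],o["wrist_force"])
print("gz",p[2]*1000-16,"gx",(np.linalg.norm(p[:2]-[.49558,.12572])*1000))
a=p+[-.03,-.02,.17];go(a,R)
t=tcp(1.8,3.3,-11,p[2]*1000-16,54.2);print(t);path(t,RT,1,frm=(a,R))
E
```

```text
[0.48371357 0.12844105 0.01520466] [1.79949194e+02 9.50823414e-02 1.65860851e+02] 0.023918353082378233 79.61749076843262 [-0.93515915 -1.01788301  5.76678578]
gz -0.7953439993248832 gx 12.174411304594019
n 4 slide [6.0, -6.6, -42.5] ang [0.0, 0.0, 0.0]
[ 0.60000117 -0.15524842  0.11486233]
n 7 slide [-25.6, -33.1, 14.8] ang [-0.22, -3.41, -1.05]
```

Emit:
play_rows(increments=[{"slide":[6,-6.6,-42.5],"angular":[0,0,0],"claw":-1},{"slide":[6,-6.6,-42.5],"angular":[0,0,0],"claw":-1},{"slide":[6,-6.6,-42.5],"angular":[0,0,0],"claw":-1},{"slide":[6,-6.6,-42.5],"angular":[0,0,0],"claw":-1},{"slide":[-25.6,-33.1,12],"angular":[-0.22,-3.41,-1.05],"claw":-1},{"slide":[-25.6,-33.1,12],"angular":[-0.22,-3.41,-1.05],"claw":-1},{"slide":[-25.6,-33.1,12],"angular":[-0.22,-3.41,-1.05],"claw":-1},{"slide":[-25.6,-33.1,12],"angular":[-0.22,-3.41,-1.05],"claw":-1}])

```text
time: 22.55
ee_pos: [0.5283, -0.045, 0.1448]
tcp_rot: [179.7, 13.8, 170.1]
wrist_force: [1.0, 0.4, -1.3]
opening: 0.0238
grasp_force: 79.5
```

Emit:
play_rows(increments=[{"slide":[-25.6,-33.1,14],"angular":[-0.22,-3.41,-1.05],"claw":-1},{"slide":[-25.6,-33.1,14],"angular":[-0.22,-3.41,-1.05],"claw":-1},{"slide":[-25.6,-33.1,14],"angular":[-0.22,-3.41,-1.05],"claw":-1},{"slide":[0,0,0],"angular":[0,0,0],"claw":-1},{"slide":[0,0,0],"angular":[0,0,0],"claw":-1},{"slide":[0,0,0],"angular":[0,0,0],"claw":-1},{"slide":[0,0,0],"angular":[0,0,0],"claw":-1},{"slide":[0,0,0],"angular":[0,0,0],"claw":-1}])

```text
time: 23.35
ee_pos: [0.5976, -0.1538, 0.1272]
tcp_rot: [-180.0, 23.9, 173.4]
wrist_force: [1.3, 0.1, -2.8]
opening: 0.0241
grasp_force: 79.6
```

```bash
python3 st.py 1.8 3.3 -12.2 -.8; python3 - <<'E'
from ins import *
from mf2 import mask
snap("wrist","w10");im=np.load("pics/w10.npy");i=np.load("pics/w10_i.npy",allow_pickle=True).item();p,R=pose()
l,s,c,n=mask(im)
for j in range(1,n):
    if s[j,4]>300:print(j,s[j].tolist(),c[j].round())
def tool(u,v,z=-.0168):
    c,d=ray(i,[(u,v)]);c=R.inv().apply(c-p);d=R.inv().apply(d)[0];return (c+d*(z-c[2])/d[2])*1000
j=l[160,255]
for r in range(100,240,10):
    q=np.nonzero(l[r]==j)[0]
    if len(q): a,b=tool(q[0]-.5,r),tool(q[-1]+.5,r);print(r,q[0],q[-1],((a+b)/2).round(2),(b-a)[1].round(1))
def insf(u,v,z):
    c,d=ray(i,[(u,v)]);c=RI.inv().apply(c-O);d=RI.inv().apply(d)[0];return ((c+d*(z/1000-c[2])/d[2])*1000).round(1)
q=lambda x,y,z:(proj(i,O+RI.apply(np.array([x,y,z])/1000))).round(1)[0]
print("slot end rim pred",q(1.8-93,3.3,16),q(1.8-88-2,3.3,0))
g=cv2.cvtColor(im,cv2.COLOR_RGB2GRAY);print(im.shape)
a,b=q(-88,3.3-18,16),q(-88,3.3+18,16);print(a,b)
for r in range(int(a[1])-4,int(a[1])+10,2):print(r,g[r,int(a[0])-6:int(b[0])+8].tolist())
E
```

```text
off home (insert axes) [ 3.9  1.1 66.5] rot err [-0.01  0.08 -0.08] F insert [ 0.1  0.3 -3.1] open 24.1 t 23.35
1 [223, 109, 56, 126, 3256] [246. 165.]
27 [229, 256, 49, 65, 2169] [254. 293.]
29 [78, 281, 105, 27, 1549] [118. 292.]
30 [218, 323, 70, 32, 1565] [255. 340.]
110 225 227 [ 74.78 -11.03 -16.8 ] 1.2
120 223 259 [ 70.85  -5.03 -16.8 ] 15.0
130 224 263 [ 66.85  -4.05 -16.8 ] 16.4
140 224 262 [ 62.77  -4.3  -16.8 ] 16.2
150 224 265 [ 58.61  -3.71 -16.8 ] 17.6
160 224 262 [ 54.36  -4.37 -16.8 ] 16.5
170 225 265 [ 50.02  -3.56 -16.8 ] 17.5
180 225 272 [ 45.6   -2.08 -16.8 ] 20.7
190 225 270 [ 41.08  -2.53 -16.8 ] 20.1
200 226 278 [ 36.46  -0.57 -16.8 ] 23.4
210 226 276 [ 31.75  -1.01 -16.8 ] 22.8
220 226 276 [ 26.93  -1.02 -16.8 ] 23.0
230 227 276 [ 22.01  -0.8  -16.8 ] 22.8
slot end rim pred [251.7  88.5] [251.7  93.5]
(384, 512, 3)
[224.1  93.6] [279.3  93.7]
89 [94, 87, 93, 89, 92, 92, 93, 85, 74, 80, 81, 81, 80, 78, 75, 77, 80, 81, 75, 79, 77, 74, 77, 76, 80, 81, 79, 84, 80, 79, 79, 82, 86, 83, 83, 83, 81, 86, 81, 82, 82, 82, 83, 80, 84, 84, 85, 85, 83, 86, 85, 87, 86, 82, 8
[... 1140 characters left out ...]
, 89, 91, 85, 93, 175, 168, 168, 170, 171, 86, 67, 109, 148, 148, 136, 83, 129, 177, 175, 174, 171, 174, 175]
99 [94, 89, 91, 90, 87, 92, 90, 85, 64, 65, 64, 67, 69, 49, 83, 85, 82, 78, 80, 78, 78, 79, 78, 85, 76, 83, 82, 79, 81, 83, 79, 80, 95, 95, 94, 92, 93, 88, 91, 92, 98, 93, 89, 91, 92, 92, 90, 86, 90, 93, 169, 168, 165, 166, 171, 131, 65, 84, 95, 93, 96, 93, 140, 179, 175, 172, 171, 172, 173]
101 [92, 91, 91, 88, 88, 94, 96, 90, 65, 68, 67, 63, 64, 51, 79, 83, 83, 80, 81, 79, 78, 83, 78, 82, 81, 78, 76, 80, 82, 81, 79, 79, 92, 93, 91, 90, 89, 92, 92, 91, 94, 91, 94, 93, 90, 91, 98, 177, 172, 170, 168, 170, 168, 165, 173, 138, 57, 87, 100, 99, 97, 97, 151, 175, 173, 173, 173, 173, 173]
```

```bash
python3 - <<'E'
from ins import *
im=np.load("pics/w10.npy")
for r in(108,130,160,190,220): print(r,[tuple(x) for x in im[r,218:230].tolist()],"|",[tuple(x) for x in im[r,272:288].tolist()])
print([ (r,tuple(im[r,245].tolist())) for r in range(96,122,2)])
E
```

```text
108 [(92, 94, 93), (91, 93, 93), (91, 94, 92), (89, 90, 91), (91, 91, 92), (88, 93, 93), (76, 75, 73), (60, 47, 41), (54, 33, 22), (61, 40, 30), (62, 38, 27), (63, 45, 31)] | [(61, 45, 36), (62, 48, 38), (62, 44, 37), (59, 38, 25), (61, 44, 34), (59, 43, 32), (56, 39, 34), (58, 42, 35), (87, 84, 79), (147, 150, 147), (171, 175, 175), (169, 174, 173), (172, 175, 174), (170, 176, 173), (172, 174, 174), (173, 177, 176)]
130 [(85, 90, 90), (89, 94, 93), (88, 92, 93), (90, 95, 95), (56, 40, 36), (56, 37, 22), (71, 46, 33), (77, 51, 42), (72, 45, 29), (71, 44, 30), (73, 46, 31), (76, 51, 35)] | [(74, 54, 40), (69, 50, 35), (69, 48, 38), (69, 48, 37), (65, 46, 33), (65, 44, 35), (67, 49, 39), (61, 41, 26), (69, 50, 42), (59, 40, 34), (62, 52, 48), (144, 142, 142), (173, 177, 177), (166, 170, 172), (169, 174, 174), (168, 171, 173)]
160 [(85, 88, 88), (85, 87, 87), (88, 91, 92), (86, 88, 90), (83, 87, 88), (51, 41, 32), (62, 41, 30), (68, 41, 30), (67, 43, 27), (72, 45, 30), (70, 42, 28), (75, 46, 29)] | [(66, 45, 33), (69, 48, 38), (69, 48, 38), (68, 49, 36), (62, 46, 30), (69, 48, 40), (58,
[... 542 characters left out ...]
, 89, 89)]
220 [(81, 84, 88), (87, 91, 92), (87, 90, 88), (84, 87, 87), (87, 90, 90), (86, 88, 88), (88, 90, 91), (50, 32, 25), (63, 39, 30), (68, 43, 27), (69, 45, 33), (68, 41, 28)] | [(66, 42, 27), (66, 44, 32), (66, 42, 27), (67, 44, 33), (63, 43, 30), (62, 36, 23), (58, 38, 24), (51, 34, 25), (79, 71, 66), (157, 161, 162), (81, 86, 86), (125, 129, 127), (124, 127, 125), (122, 127, 126), (124, 126, 127), (122, 127, 125)]
[(96, (78, 79, 80)), (98, (82, 82, 84)), (100, (80, 82, 81)), (102, (81, 82, 82)), (104, (49, 41, 33)), (106, (55, 40, 31)), (108, (60, 42, 29)), (110, (60, 41, 28)), (112, (66, 42, 30)), (114, (69, 45, 34)), (116, (70, 46, 36)), (118, (68, 45, 31)), (120, (73, 45, 34))]
```

```bash
python3 - <<'E'
from ins import *
i=np.load("pics/w10_i.npy",allow_pickle=True).item();p,R=pose()
def tool(u,v,z=-.0152):
    c,d=ray(i,[(u,v)]);c=R.inv().apply(c-p);d=R.inv().apply(d)[0];return (c+d*(z-c[2])/d[2])*1000
for r,l,q in((130,221.5,282.6),(160,222.5,282),(190,223.6,281),(220,224.6,280)):
    a,b=tool(l,r),tool(q,r);print(((a+b)/2).round(2),(b-a)[1].round(1))
print("end",tool(252,103))
def insf(u,v,z):
    c,d=ray(i,[(u,v)]);c=RI.inv().apply(c-O);d=RI.inv().apply(d)[0];return ((c+d*(z/1000-c[2])/d[2])*1000).round(1)
print(insf(226,95,16),insf(280.5,95,16))
R2=RT*Ro.from_rotvec([0,0,.45],degrees=True)
go(tcp(2.1,4.6,-12.2,-.8,25),R2,vmax=15)
E
```

```text
[ 66.69  -0.54 -15.2 ] 25.4
[ 54.04  -0.46 -15.2 ] 25.5
[ 40.59  -0.44 -15.2 ] 25.4
[ 26.26  -0.43 -15.2 ] 25.3
end [ 77.44415263  -0.56162237 -15.2       ]
[-87.2 -13.5  16. ] [-87.2  22.1  16. ]
n 3 slide [1.2, 0.1, 13.8] ang [0.0, -0.03, 0.17]
```

Emit:
play_rows(increments=[{"slide":[0.9,0.1,13.8],"angular":[0,0,0.08],"claw":-1},{"slide":[0.9,0.1,13.8],"angular":[0,0,0.08],"claw":-1},{"slide":[0.9,0,13.8],"angular":[0,0,0.08],"claw":-1},{"slide":[0,0,0],"angular":[0,0,0],"claw":-1},{"slide":[0,0,0],"angular":[0,0,0],"claw":-1},{"slide":[0,0,0],"angular":[0,0,0],"claw":-1}])

```text
time: 24.0
ee_pos: [0.6119, -0.1563, 0.0883]
tcp_rot: [179.9, 23.9, 173.1]
wrist_force: [-0.3, 0.3, -2.1]
opening: 0.0239
grasp_force: 79.6
```

```bash
python3 st.py 2.1 4.5 -11.2 -.8
```

```text
off home (insert axes) [ 0.  -0.8 25.1] rot err [0.02 0.07 0.22] F insert [-1.1  0.3 -1.8] open 23.9 t 24.0
```

Emit:
play_rows(increments=[{"slide":[0,0.8,3],"angular":[0,0,0],"claw":-1},{"slide":[0,0,3],"angular":[0,0,0],"claw":-1},{"slide":[0,0,3],"angular":[0,0,0],"claw":-1},{"slide":[0,0,2],"angular":[0,0,0],"claw":-1},{"slide":[0,0,0],"angular":[0,0,0],"claw":-1},{"slide":[0,0,0],"angular":[0,0,0],"claw":-1}])

```text
time: 24.6
ee_pos: [0.6162, -0.1559, 0.0777]
tcp_rot: [179.9, 23.9, 173.1]
wrist_force: [0.5, -0.0, -1.1]
opening: 0.0241
grasp_force: 79.6
```

```bash
python3 st.py 2.1 4.5 -11.2 -.8
```

```text
off home (insert axes) [-0.4  0.  13.7] rot err [0.01 0.1  0.22] F insert [-0.   0.  -1.2] open 24.1 t 24.6
```

Emit:
play_rows(increments=[{"slide":[0,0,1.5],"angular":[0,0,0],"claw":-1},{"slide":[0,0,1.5],"angular":[0,0,0],"claw":-1},{"slide":[0,0,0],"angular":[0,0,0],"claw":-1},{"slide":[0,0,0],"angular":[0,0,0],"claw":-1}])

```text
time: 25.0
ee_pos: [0.6177, -0.1562, 0.0754]
tcp_rot: [179.9, 23.9, 173.1]
wrist_force: [0.9, -0.6, -0.5]
opening: 0.0237
grasp_force: 79.8
```

```bash
python3 st.py 2.1 4.5 -11.2 -.8
```

```text
off home (insert axes) [-0.  -0.1 10.9] rot err [0.03 0.06 0.23] F insert [ 0.7 -0.5 -0.9] open 23.7 t 25.0
```

Going in smoothly, so I'll continue in small steps.

Emit:
play_rows(increments=[{"slide":[0,0,1.5],"angular":[0,0,0],"claw":-1},{"slide":[0,0,1.5],"angular":[0,0,0],"claw":-1},{"slide":[0,0,0],"angular":[0,0,0],"claw":-1},{"slide":[0,0,0],"angular":[0,0,0],"claw":-1}])

```text
time: 25.4
ee_pos: [0.6191, -0.1563, 0.0726]
tcp_rot: [179.9, 24.0, 173.1]
wrist_force: [1.6, -0.2, 2.3]
opening: 0.0235
grasp_force: 80.1
```

```bash
python3 st.py 2.1 4.5 -11.2 -.8
```

```text
off home (insert axes) [ 0.1 -0.   7.9] rot err [0.02 0.04 0.22] F insert [ 2.4 -0.   1.4] open 23.5 t 25.4
```

Emit:
play_rows(increments=[{"slide":[0,0,1.5],"angular":[0,0,0],"claw":-1},{"slide":[0,0,1.5],"angular":[0,0,0],"claw":-1},{"slide":[0,0,1],"angular":[0,0,0],"claw":-1},{"slide":[0,0,0],"angular":[0,0,0],"claw":-1},{"slide":[0,0,0],"angular":[0,0,0],"claw":-1}])

```text
time: 25.9
ee_pos: [0.6203, -0.1564, 0.0684]
tcp_rot: [179.9, 23.9, 173.1]
wrist_force: [1.8, -2.0, -0.2]
opening: 0.0241
grasp_force: 79.8
```

```bash
python3 st.py 2.1 4.5 -11.2 -.8
```

```text
off home (insert axes) [-0.4 -0.   3.5] rot err [0.02 0.1  0.23] F insert [ 1.8 -1.8 -1. ] open 24.1 t 25.9
```

Emit:
play_rows(increments=[{"slide":[0,0,1.5],"angular":[0,0,0],"claw":-1},{"slide":[0,0,1.5],"angular":[0,0,0],"claw":-1},{"slide":[0,0,1.3],"angular":[0,0,0],"claw":-1},{"slide":[0,0,1],"angular":[0,0,0],"claw":-1},{"slide":[0,0,1],"angular":[0,0,0],"claw":-1},{"slide":[0,0,0],"angular":[0,0,0],"claw":-1},{"slide":[0,0,0],"angular":[0,0,0],"claw":-1}])

```text
time: 26.6
ee_pos: [0.6218, -0.1566, 0.0646]
tcp_rot: [179.9, 23.9, 173.0]
wrist_force: [-25.0, 3.0, 24.5]
opening: 0.0242
grasp_force: 84.0
```

```bash
python3 st.py 2.1 4.5 -11.2 -.8
```

```text
off home (insert axes) [-0.6 -0.  -0.6] rot err [0.02 0.13 0.24] F insert [-13.    0.1  32.6] open 24.2 t 26.6
```

Emit:
play_rows(increments=[{"slide":[0,0,-2],"angular":[0,0,0],"claw":-1},{"slide":[0,0,0],"angular":[0,0,0],"claw":0},{"slide":[0,0,0],"angular":[0,0,0],"claw":0},{"slide":[0,0,0],"angular":[0,0,0],"claw":0},{"slide":[0,0,-15],"angular":[0,0,0],"claw":0},{"slide":[0,0,-10],"angular":[0,0,0],"claw":-1},{"slide":[0,0,0],"angular":[0,0,0],"claw":-1},{"slide":[0,0,0],"angular":[0,0,0],"claw":-1}])

```text
time: 27.4
ee_pos: [0.6122, -0.1555, 0.0886]
tcp_rot: [179.9, 24.0, 173.1]
wrist_force: [-0.1, -0.3, -0.5]
opening: 0.0008
grasp_force: 0.0
```

Emit:
play_rows(increments=[{"slide":[0,0,5],"angular":[0,0,0],"claw":-1},{"slide":[0,0,4],"angular":[0,0,0],"claw":-1},{"slide":[0,0,1.5],"angular":[0,0,0],"claw":-1},{"slide":[0,0,1.5],"angular":[0,0,0],"claw":-1},{"slide":[0,0,1.5],"angular":[0,0,0],"claw":-1},{"slide":[0,0,0],"angular":[0,0,0],"claw":-1},{"slide":[0,0,0],"angular":[0,0,0],"claw":-1}])

```text
time: 28.1
ee_pos: [0.6159, -0.1559, 0.0768]
tcp_rot: [179.9, 23.8, 173.0]
wrist_force: [-29.3, 5.9, 25.8]
opening: 0.0
grasp_force: 18.2
```

```bash
python3 st.py 2.1 4.5 -11.2 -.8
```

```text
off home (insert axes) [-1.1  0.1 13. ] rot err [0.02 0.19 0.24] F insert [-16.8   2.5  35.7] open 0.0 t 28.1
```

Emit:
play_rows(increments=[{"slide":[0,0,-10],"angular":[0,0,0],"claw":-1},{"slide":[-29,0,0],"angular":[0,0,0],"claw":-1},{"slide":[-29,0,0],"angular":[0,0,0],"claw":-1},{"slide":[0,0,4],"angular":[0,0,0],"claw":-1},{"slide":[0,0,3],"angular":[0,0,0],"claw":-1},{"slide":[0,0,3],"angular":[0,0,0],"claw":-1},{"slide":[0,0,0],"angular":[0,0,0],"claw":-1},{"slide":[0,0,0],"angular":[0,0,0],"claw":-1}])

```text
time: 28.9
ee_pos: [0.6688, -0.1622, 0.1007]
tcp_rot: [179.9, 23.9, 173.0]
wrist_force: [-17.1, 3.7, 21.1]
opening: 0.0002
grasp_force: 13.3
```

```bash
python3 st.py 2.1 4.5 46 -.8
```

```text
off home (insert axes) [ 0.1 -0.1 13.1] rot err [0.01 0.05 0.23] F insert [-7.3  1.7 26.3] open 0.2 t 28.9
```

Handle and head both touch at 13.0–13.1 mm, as expected for fully home. I'll retract and hand in.

Emit:
play_rows(increments=[{"slide":[0,0,-10],"angular":[0,0,0],"claw":-1},{"slide":[0,0,-30],"angular":[0,0,0],"claw":-1},{"slide":[0,0,-40],"angular":[0,0,0],"claw":-1},{"slide":[0,0,-40],"angular":[0,0,0],"claw":-1},{"slide":[0,0,0],"angular":[0,0,0],"claw":-1},{"slide":[0,0,0],"angular":[0,0,0],"claw":-1},{"slide":[0,0,0],"angular":[0,0,0],"claw":-1},{"slide":[0,0,0],"angular":[0,0,0],"claw":-1}])

```text
time: 29.7
ee_pos: [0.6211, -0.1566, 0.2062]
tcp_rot: [179.9, 23.7, 173.0]
wrist_force: [-0.5, -0.3, 0.6]
opening: -0.0002
grasp_force: 0.0
```

```bash
python3 -c "
from workcell import bot
print(bot.get_obs()['wrist_force'],bot.job_done())"
```

```text
the job is handed in; nothing more can be done
[-0.48219007 -0.25036283  0.55720349] None
```

The citrus press and the muddler are both fully home in their own cutouts (checked by touch at the handle and head of each) and released, and the job was handed in at about 30 s; I took no final picture of the bystanders, but no move went near them.

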